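# Pack the sample carrier

## Robot

A 6-joint arm with a two-finger parallel gripper is mounted at the origin on a cart in front of the work surface, level with it; the furniture and walls round the work are solid. World frame = base frame: x ahead of the robot, y to its left, z up, the work surface at z = 0. Lengths are in m, angles in degrees, forces in N, time in s.
With the tool pointing down it reaches from about 0.3 to 0.75 m from the base axis. Payload 8.5 kg.
Tool frame: the origin (TCP) lies midway between the tips of the shut fingers; the grasp point (between the pads) lies 19 mm behind it; y points along the fingers, z is the direction in which the jaws open and shut, and the axes are right-handed (so a half turn about y gives the same grasp; the last joint's range is limited). The gripper opens to 85 mm and grips with 20 to 120 N. Pads are 22 mm wide; open, the fingers measure 114 mm over their backs; the gripper's body (76 mm by 85 mm) begins 54 mm behind the grasp point. The pads swing forward as they close: fully open they stand 13 mm farther back than shut.
Start: joints at [58.195, 21.807, 74.336, -0, 83.858, -12.336], TCP at [0.183, 0.519, 0.231] pointing down, gripper open.
Joint ranges: [-178.18, 178.18], [-50.72, 133.34], [12.68, 142.11], [-81.47, 261.47], [9.98, 163.14], [-165.26, 165.26]. Speed limits (degrees/s): [136.94, 136.94, 180, 180, 180, 180].

## Interface

Orientations are given as a 3x3 rotation matrix whose columns are the frame's x, y, z axes.
In Python, from rig import status, imaging, job gives the robot as it stands. The module is installed in compiled form; this text tells all that it offers.
- The arm moves only by the tool jog_arm, never from a script. Its argument "rows" is a list of rows, each an object of numbers: "hand": the opening, from 0 (shut) to 1 (fully open); "dx", "dy", "dz": the shift along the tool's x, y, z in cm; "ax", "ay", "az": the turn, a rotation vector about the tool's x, y, z in degrees. In form: [{"hand": .., "dx": .., "dy": .., "dz": .., "ax": .., "ay": .., "az": ..}, ...]. A call has exactly 5 rows; each row shifts and turns the commanded pose from where the row before left it, along the tool's axes as they then stand; what a row does not reach is not made up. A row lasts 1/12 s, in which the tool goes at most 41.7 mm and 7.16 degrees, less where a joint would pass 70% of its speed; a pose out of reach is approached as far as the arm can. A call is refused whole if a number of a shift passes 4.17 or a number of a turn 7.16, either way. A call with a gripper value outside its range is refused whole. The fingers move at their own pace and stop on an object; "newtons" is the grip in N (left out, the last holds). Time passes only in rows, so rows that do not move let the fingers close, or fill a call up. It gives the time, the measured TCP pose, the force and the opening at its end, in the units of the state.
- status.observe(): the state, without advancing time (a new reading comes with each control period).
- imaging.get_image(name): name is "side" or "top" or "wrist"; returns the picture (400x640x3 uint8, red, green, blue); there is no depth.
- imaging.camera_model(name): a dict with "K" (3x3 intrinsics, pixels), "distortion" ([k1, k2, p1, p2, k3] as OpenCV has them; the pictures are not rectified), "position" and "rotation" of the camera in the world; the wrist camera has in their place "tool_from_camera" (4x4, takes a point from camera to tool coordinates, whose origin is the TCP and whose axes are the tool frame's). Camera axes: x right, y down, z forward; pixel columns grow to the right and rows downward; lengths in m; the calibration is good to about 2 mm. A picture is of the moment at which its call begins: read the wrist's pose just before it. camera_model takes no time and is no camera call.
- job.close_job(): hands the job in, once; it reports no verdict.
The state is a dict: "time_s": time; "q": joint angles; "qvel": joint speeds; "joint_efforts": joint torques, N m; "position": TCP position; "tool_rot": TCP orientation; "ft_force": force on the tool from outside, world axes, zero at the start; "wrist_torque": the same for the moment, N m; "grip_width": finger opening in m.
Only numpy, scipy, OpenCV 4.12 (cv2) and the standard library are available. Lean on these libraries where they do the work, as an engineer would, in place of code of your own. Each camera call takes 0.05 s, during which the arm holds its last target.

## Task

Pack the grey sample carrier for the next run: lay the blue-capped tube flat in the blue cradle, the orange-capped tube in the orange cradle and the red-capped marker in the red cradle, each lengthwise (either way round), and stand the white-capped vial upright in the white well. Leave the blue-capped marker and the black-capped vial where they are; they do not belong in it.

Things in the scene. Friction and masses are not known exactly. Their poses are not given: they have to be found in the camera images.
- blue_tube: Conical 15 ml plastic tube with a BLUE screw cap, 18 x 116 x 18 mm. Lies on the worktop, long axis along its y, z up; origin: centre of its underside. Rigid, does not roll. Cap at the +y end. Weighs about 16 g. Grasp across it, near the middle.
- orange_tube: Conical 15 ml plastic tube with an ORANGE screw cap, 18 x 116 x 18 mm. Lies on the worktop, long axis along its y, z up; origin: centre of its underside. Rigid, does not roll. Cap at the +y end. Weighs about 16 g. Grasp across it, near the middle.
- red_marker: White felt marker with a RED cap, 13 x 140 x 15 mm (13 mm high where gripped). Lies on the worktop, long axis along its y, z up; origin: centre of its underside. Rigid, does not roll. Its body reaches from y = -64 to +68 mm. Weighs about 14 g. Grasp across it, near the middle.
- blue_marker: White felt marker with a BLUE cap, 13 x 140 x 15 mm; look-alike, does not belong in the carrier. Lies on the worktop, long axis along its y, z up; origin: centre of its underside. Rigid, does not roll. 
- white_vial: Small screw-cap glass vial with a WHITE cap, standing upright, 23 mm diameter, 44 mm high; the cap is 18 mm in diameter and takes the top 16 mm (28 to 44 mm up). 16 g. Stands on a flat 2 mm grey mat. Origin: centre of its underside, z up. Grasp by the cap: the well's walls come 16 mm up its body.
- black_vial: Small screw-cap glass vial with a BLACK cap, same size as the white-capped one, standing upright on the same grey mat; look-alike, does not belong in the carrier. Origin: centre of its underside, z up.
- blue_tray: Blue cradle, 162 (its x, lengthwise) x 48 x 20 mm, fixed in the grey carrier. Inside 156 x 42 mm; 3 mm walls and floor. Walls 20 mm high, but side walls only 5 mm over the middle 80 mm, for fingers. Origin: centre of underside, 6 mm above the worktop (inner floor at world z = 9 mm). z up. Cradles and well stand side by side in any order, 70 mm between centres; carrier rim 10 mm high.
- orange_tray: Orange cradle, 162 (its x, lengthwise) x 48 x 20 mm, fixed in the grey carrier. Inside 156 x 42 mm; 3 mm walls and floor. Walls 20 mm high, but side walls only 5 mm over the middle 80 mm, for fingers. Origin: centre of underside, 6 mm above the worktop (inner floor at world z = 9 mm). z up. Cradles and well stand side by side in any order, 70 mm between centres; carrier rim 10 mm high.
- red_tray: Red cradle, 162 (its x, lengthwise) x 48 x 20 mm, fixed in the grey carrier. Inside 156 x 42 mm; 3 mm walls and floor. Walls 20 mm high, but side walls only 5 mm over the middle 80 mm, for fingers. Origin: centre of underside, 6 mm above the worktop (inner floor at world z = 9 mm). z up. Cradles and well stand side by side in any order, 70 mm between centres; carrier rim 10 mm high.
- white_well: White square open well for the vial, 46 x 46 x 19 mm outside, 40 x 40 mm inside, floor 3 mm thick, fixed in the same carrier, in line with the cradles. Origin: centre of underside, 6 mm above the worktop (inner floor at world z = 9 mm, rim at 25 mm). z up, x along the cradles, y towards its neighbours (70 mm between centres).

How it is judged:
By the outcome, as a careful person would: the job done as asked, in the order asked, and still so for the second after the job is handed in, with the robot touching nothing.
It also fails if it takes over 96 s, if anything falls off the work surface, if the arm or the gripper's body presses on something with over 40 N, if the wrist force passes 120 N, or if a joint passes its speed limit or range.

## Working session

There is one attempt and no reset: what is moved stays moved. The work goes in short steps, Python scripts to look and compute and a tool call to move; the robot and the scene stay as the last step left them, time stands still between calls to the robot, and variables do not carry over. Pictures are saved under pics/ and viewed, and the job is handed in when it is done.

Besides the shell and the picture viewer there is one more tool, called as a command line: name --argument value ..., lists and objects as JSON in quotes. jog_arm: Moves the arm, as the interface text tells. Its arguments: {"type":"object","properties":{"rows":{"type":"array"},"newtons":{"type":"number"}},"required":["rows"]}

```bash
mkdir -p pics
cat > h.py <<'E'
import numpy as np, cv2
from rig import status, imaging, job
def snap(name,fn):
    im=imaging.get_image(name); cv2.imwrite('pics/'+fn,im[:,:,::-1]); return im
E
python3 - <<'E'
from h import *
np.set_printoptions(precision=4,suppress=True)
s=status.observe(); print(s)
for n in ['side','top','wrist']:
    snap(n,n+'0.png'); print(n,imaging.camera_model(n))
E
```

```text
{'time_s': 0.0, 'q': array([ 58.1957,  21.8416,  74.3847,   0.0015,  83.8601, -12.3373]), 'qvel': array([ 0.0678,  0.0902,  0.0516, -0.0341,  0.0259, -0.0181]), 'joint_efforts': array([ -0.0002, -44.8468, -23.1272,  -0.0002,   0.0049,   0.    ]), 'position': array([0.1831, 0.5183, 0.2307]), 'tool_rot': array([[ 0.9428, -0.0008,  0.3333],
       [-0.3333, -0.0013,  0.9428],
       [-0.0003, -1.    , -0.0015]]), 'ft_force': array([-0.0606, -0.6054, -0.3191]), 'wrist_torque': array([-0.0213,  0.0027, -0.012 ]), 'grip_width': 0.08532427847174791}
side {'K': array([[390.9049,   0.    , 319.1046],
       [  0.    , 390.9049, 198.6837],
       [  0.    ,   0.    ,   1.    ]]), 'distortion': array([-0.0532,  0.    ,  0.    ,  0.    ,  0.    ]), 'position': array([ 0.3219, -0.4668,  0.8554]), 'rotation': array([[ 0.9179, -0.3344,  0.2137],
       [-0.3969, -0.77  ,  0.4995],
       [-0.0025, -0.5433, -0.8395]])}
top {'K': array([[439.3119,   0.    , 324.4482],
       [  0.    , 439.3119, 199.5523],
       [  0.    ,   0.    ,   1.    ]]), 'distortion': array([-0.0263,  0.    ,  0.    ,  0.    ,  0.    ]), 'position': array([0.2969, 0.0391, 1.2808]), 'rotation': array([[ 0.005 , -0.9804,  0.1968],
       [-1.    , -0.0065, -0.0069],
       [ 0.008 , -0.1967, -0.9804]])}
wrist {'K': array([[295.5214,   0.    , 319.8343],
       [  0.    , 295.5214, 203.2199],
       [  0.    ,   0.    ,   1.    ]]), 'distortion': array([-0.0402,  0.    ,  0.    ,  0.    ,  0.    ]), 'tool_from_camera': array([[ 0.0009,  0.9536,  0.3011, -0.0778],
       [-0.0011, -0.3011,  0.9536, -0.143 ],
       [ 1.    , -0.0012,  0.0008,  0.001 ],
       [ 0.    ,  0.    ,  0.    ,  1.    ]])}
```

View pics/top0.png

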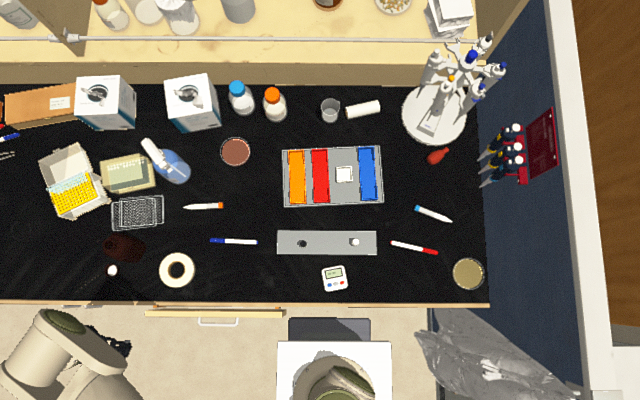

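View pics/side0.png

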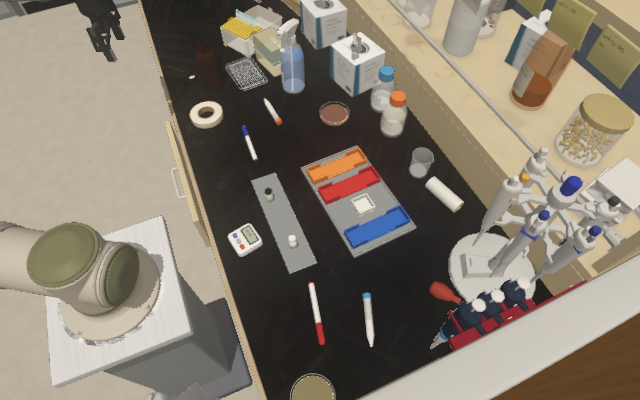

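View pics/wrist0.png

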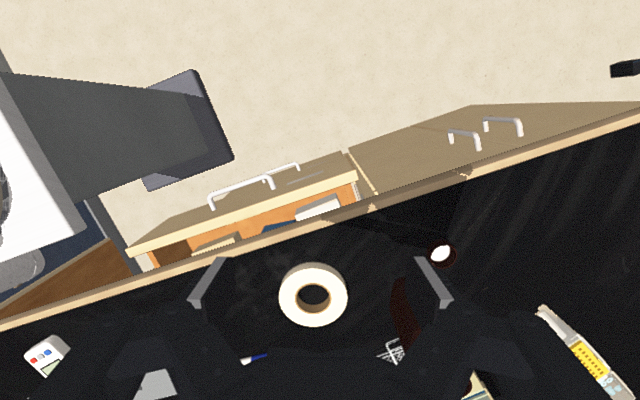

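The top view shows the carrier at about (332,176) with its cradles, left to right, orange, red, white well and blue. The blue tube is near (433,214), the orange tube near (204,206), the red marker near (414,247) and the look-alike blue marker near (233,241). The vials are at (355,242) for white and (303,243) for black. The side view agrees, and the wrist camera doesn't show the targets yet.

```bash
cat >> h.py <<'E'
def cam(name,st=None):
    m=imaging.camera_model(name)
    if name=='wrist':
        T=np.array(m['tool_from_camera']); R=np.array(st['tool_rot']); p=np.array(st['position'])
        return m['K'],m['distortion'],p+R@T[:3,3],R@T[:3,:3]
    return m['K'],m['distortion'],np.array(m['position']),np.array(m['rotation'])
def ray(c,uv):
    K,d,p,R=c
    n=cv2.undistortPoints(np.array(uv,float).reshape(-1,1,2),K,d).reshape(-1,2)
    return p,np.c_[n,np.ones(len(n))]@R.T
def plane(c,uv,z):
    p,D=ray(c,uv); return p+D*((z-p[2])/D[:,2])[:,None]
def proj(c,X):
    K,d,p,R=c
    return cv2.projectPoints(np.array(X,float).reshape(-1,1,3),R.T.copy(),-R.T@p,K,d)[0].reshape(-1,2)
E
python3 - <<'E'
from h import *
np.set_printoptions(precision=4,suppress=True)
a=cv2.imread('pics/top0.png'); b=cv2.imread('pics/side0.png')
cv2.imwrite('pics/t_z.png',cv2.resize(a[130:280,175:475],None,fx=2.66,fy=2.66,interpolation=cv2.INTER_CUBIC))
cv2.imwrite('pics/s_z.png',cv2.resize(b[90:350,230:430],None,fx=2.3,fy=2.3,interpolation=cv2.INTER_CUBIC))
ct=cam('top');cs=cam('side')
# colour blobs
for nm,im,c in (('top',a,ct),('side',b,cs)):
    hsv=cv2.cvtColor(im,cv2.COLOR_BGR2HSV)
    for col,ranges in dict(red=[(0,5),(172,180)],orange=[(8,18)],blue=[(98,125)]).items():
        m=np.zeros(im.shape[:2],np.uint8)
        for lo,hi in ranges: m|=cv2.inRange(hsv,(lo,140,110),(hi,255,255))
        n,l,st,ce=cv2.connectedComponentsWithStats(m)
        for i in range(1,n):
            x,y=ce[i]
            X=plane(c,[ce[i]],0.012)[0]
            if st[i,4]>=8 and 0.2<X[0]<0.75 and abs(X[1])<0.45: print(nm,col,st[i],ce[i].round(1),X)
E
```

```text
top red [428 147  21  17 180] [437.2 155.3] [ 0.6902 -0.3094  0.012 ]
top red [312 149  18  54 865] [320.3 175.6] [0.6244 0.0429 0.012 ]
top red [422 247  16   8  68] [429.6 250.8] [ 0.4025 -0.2744  0.012 ]
top red [340 281   4   3  10] [341.5 282. ] [ 0.3129 -0.0194  0.012 ]
top orange [288 149  17  18 127] [296.9 155.5] [0.686  0.1138 0.012 ]
top orange [295 161   4   5   8] [296.5 163. ] [0.6627 0.1145 0.012 ]
top orange [289 165   7  20  45] [290.4 173.6] [0.6299 0.1321 0.012 ]
top orange [297 169   9  19  41] [303.  177.2] [0.6189 0.0943 0.012 ]
top orange [293 180   7   5  10] [295.8 182.1] [0.6039 0.1156 0.012 ]
top orange [289 190  18  14  72] [298.9 198.3] [0.5548 0.1055 0.012 ]
top orange [218 202   5   7  32] [220.  204.9] [0.5334 0.3369 0.012 ]
top orange [275 307   4   2   8] [276.5 307.5] [0.2413 0.1635 0.012 ]
top blue [358 146  20  55 857] [367.1 173.3] [ 0.6325 -0.0967  0.012 ]
top blue [415 205   5   6  23] [416.6 207.4] [ 0.5297 -0.2412  0.012 ]
top blue [210 238  15   5  57] [216.9 240. ] [0.4302 0.3406 0.012 ]
side red [ 318  165   63   39 1045] [349.2 184.7] [0.6266 0.0437 0.012 ]
side red [240 245   4   4  12] [241.5 246.3] [ 0.3127 -0.0156  0.012 ]
side red [430 282  31  22 352] [443.4 292.4] [ 0.6927 -0.3052  0.012 ]
side red [450 313  32  36 385] [463.8 336. ] [ 0.6801 -0.4047  0.012 ]
side red [481 316  18  17 154] [488.9 323.8] [ 0.7447 -0.4056  0.012 ]
side red [315 323  10  22 142] [320.  333.3] [ 0.4039 -0.2767  0.012 ]
side orange [275 118   7   7  32] [278.4 121.1] [0.5347 0.334  0.012 ]
side orange [307 147  61  38 973] [336.8 165.8] [0.6229 0.1137 0.012 ]
side blue [242 126   6  10  35] [244.3 130.4] [0.4307 0.3393 0.012 ]
side blue [ 344  205   67   44 1193] [376.9 226.5] [ 0.6346 -0.0965  0.012 ]
side blue [363 292   6   6  23] [365.8 294.6] [ 0.531  -0.2395  0.012 ]
side blue [441 330   7  10  20] [443.4 335.6] [ 0.6406 -0.3862  0.012 ]
```

```bash
ls pics
```

```text
s_z.png
side0.png
t_z.png
top0.png
wrist0.png
```

View pics/t_z.png

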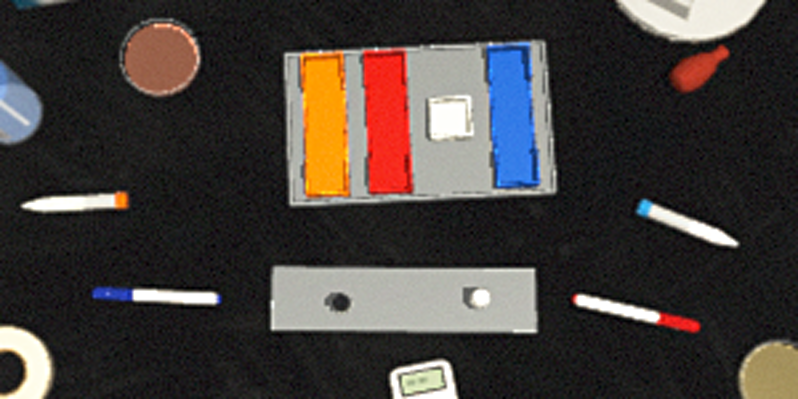

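View pics/s_z.png

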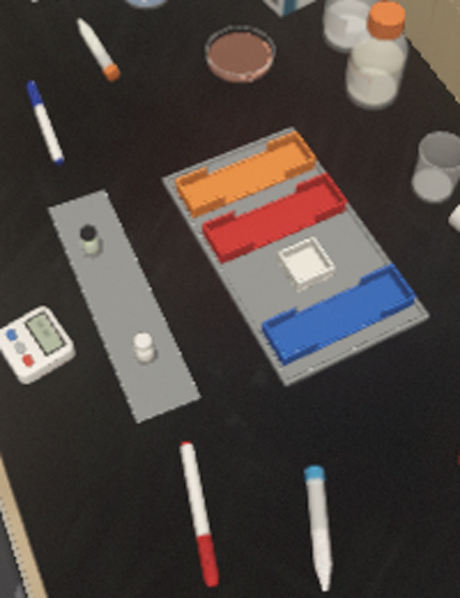

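```bash
cat > meas.py <<'E'
from h import *
np.set_printoptions(precision=4,suppress=True)
a=cv2.imread('pics/top0.png'); b=cv2.imread('pics/side0.png')
ct=cam('top');cs=cam('side')
def elong(nm,im,c,X0,z=0.009,r=0.085,thr=85):
    # bright component on the black worktop around X0
    g=im.max(axis=2); m=(g>thr).astype(np.uint8)
    cen=proj(c,[[*X0,z]])[0]
    n,l,st,ce=cv2.connectedComponentsWithStats(m)
    ys,xs=np.nonzero(m)
    P=plane(c,np.c_[xs,ys],z); k=np.hypot(P[:,0]-X0[0],P[:,1]-X0[1])<r
    labs=np.bincount(l[ys[k],xs[k]]); L=labs.argmax()
    cs_,_=cv2.findContours((l==L).astype(np.uint8),cv2.RETR_EXTERNAL,cv2.CHAIN_APPROX_NONE)
    Q=plane(c,cs_[0].reshape(-1,2),z)[:,:2]*1000
    (x,y),(w,h),ang=cv2.minAreaRect(Q.astype(np.float32))
    if w<h: ang+=90; w,h=h,w
    print(nm,'centre',round(x,1),round(y,1),'len',round(w,1),round(h,1),'axis yaw',round((ang+90)%180-90,1))
for nm,X0 in dict(blue_tube=(.51,-.28),orange_tube=(.53,.37),red_marker=(.41,-.24),blue_marker=(.43,.30)).items():
    elong(nm+' top ',a,ct,X0); elong(nm+' side',b,cs,X0)
def tray(nm,im,c,ranges,X0,z,smin=120):
    hsv=cv2.cvtColor(im,cv2.COLOR_BGR2HSV); m=np.zeros(im.shape[:2],np.uint8)
    for lo,hi in ranges: m|=cv2.inRange(hsv,(lo,smin,90),(hi,255,255))
    ys,xs=np.nonzero(m); P=plane(c,np.c_[xs,ys],z); k=np.hypot(P[:,0]-X0[0],P[:,1]-X0[1])<.12
    k&=abs(P[:,1]-X0[1])<.04
    Q=P[k,:2]*1000
    (x,y),(w,h),ang=cv2.minAreaRect(Q.astype(np.float32))
    if w<h: ang+=90; w,h=h,w
    print(nm,'centre',round(x,1),round(y,1),'len',round(w,1),round(h,1),'axis yaw',round((ang+90)%180-90,1))
for z in (.009,.026):
  for v,im,c in (('top',a,ct),('side',b,cs)):
    tray('red %s %.3f'%(v,z),im,c,[(0,6),(170,180)],(.62,.043),z)
    tray('orange %s %.3f'%(v,z),im,c,[(8,22)],(.62,.114),z)
    tray('blue %s %.3f'%(v,z),im,c,[(95,128)],(.632,-.097),z)
# white well + vial caps
for v,im,c in (('top',a,ct),('side',b,cs)):
    m=(im.min(axis=2)>200).astype(np.uint8)
    n,l,st,ce=cv2.connectedComponentsWithStats(m)
    for i in range(1,n):
        X=plane(c,[ce[i]],.025)[0]; 
        if st[i,4]>6 and .38<X[0]<.7 and -.15<X[1]<.15: print(v,'white',st[i],ce[i].round(1),'z25',X[:2],'z46',plane(c,[ce[i]],.046)[0][:2])
E
python3 meas.py
```

```text
blue_tube top  centre 510.7 -289.9 len 117.0 18.2 axis yaw 68.4
blue_tube side centre 512.7 -287.9 len 117.4 18.1 axis yaw 68.3
orange_tube top  centre 530.8 387.7 len 117.8 18.6 axis yaw -86.6
orange_tube side centre 532.1 385.9 len 124.3 19.8 axis yaw -86.8
red_marker top  centre 413.2 -228.7 len 140.3 15.5 axis yaw 77.2
red_marker side centre 414.4 -229.9 len 140.0 14.3 axis yaw 77.4
blue_marker top  centre 428.7 293.2 len 137.1 15.4 axis yaw 87.2
blue_marker side centre 428.9 294.3 len 142.3 14.6 axis yaw 87.9
red top 0.009 centre 627.2 43.5 len 167.1 48.8 axis yaw 3.0
orange top 0.009 centre 623.6 113.4 len 166.6 49.5 axis yaw 2.9
blue top 0.009 centre 634.9 -97.4 len 166.2 50.3 axis yaw 3.3
red side 0.009 centre 630.3 48.3 len 171.7 58.7 axis yaw 3.3
orange side 0.009 centre 626.2 118.9 len 172.2 60.8 axis yaw 3.2
blue side 0.009 centre 638.8 -93.3 len 169.9 54.7 axis yaw 3.2
red top 0.026 centre 622.7 43.4 len 164.8 48.2 axis yaw 3.0
orange top 0.026 centre 619.2 112.4 len 164.4 48.9 axis yaw 2.9
blue top 0.026 centre 630.4 -95.6 len 164.0 49.6 axis yaw 3.3
red side 0.026 centre 624.1 38.0 len 168.3 57.6 axis yaw 3.3
orange side 0.026 centre 620.1 107.2 len 168.7 59.6 axis yaw 3.2
blue side 0.026 centre 632.5 -100.8 len 166.5 53.6 axis yaw 3.2
top white [337 166  16  16 200] [343.8 173.9] z25 [ 0.6267 -0.0262] z46 [ 0.6211 -0.0251]
top white [353 239   6   6  32] [355.5 241.5] z25 [ 0.4271 -0.0592] z46 [ 0.4249 -0.0575]
top white [368 254   8   1   8] [371.5 254. ] z25 [ 0.3916 -0.1045] z46 [ 0.3901 -0.1021]
side white [353 198  22  15 159] [362.5 204.8] z25 [ 0.6257 -0.0327] z46 [ 0.618  -0.0437]
side white [289 235   6   6  32] [291.5 237.5] z25 [ 0.4294 -0.0475] z46 [ 0.4266 -0.0581]
side white [290 243   5   2   8] [292.  243.4] z25 [ 0.4248 -0.0625] z46 [ 0.4222 -0.0727]
```

```bash
cat > plan.py <<'E'
import sys
from h import *
from scipy.spatial.transform import Rotation as Ro
# usage: plan.py x y z yaw n  [--rowsof: prints tool-axis increments per row, from the measured pose]
def plan(x,y,z,yaw,n,st=None,quiet=False):
    st=st or status.observe()
    p=np.array(st['position']); R=np.array(st['tool_rot'])
    cur=np.degrees(np.arctan2(R[1,0],R[0,0]))
    d=(yaw-cur+180)%360-180
    c,s=np.cos(np.radians(yaw)),np.sin(np.radians(yaw))
    Rt=np.array([[c,0,-s],[s,0,c],[0,-1,0]]); Rt[:,2]=np.cross(Rt[:,0],Rt[:,1])
    rv=Ro.from_matrix(R.T@Rt).as_rotvec(degrees=True)
    print('pos',p.round(4),'yaw',cur.round(2),'turn',rv.round(2),'t',round(st['time_s'],2),'w',round(st['grip_width'],4),'f',np.array(st['ft_force']).round(1))
    step=(np.array([x,y,z])-p)/n; r=np.round(rv/n,2); Rc=R.copy()
    for i in range(n):
        dd=np.round(100*Rc.T@step,2); print(i+1,dd, r)
        Rc=Rc@Ro.from_rotvec(r,degrees=True).as_matrix()
    if abs(r).max()>7.16 or np.linalg.norm(step)>.0417: print('TOO FAST',np.linalg.norm(step))
if __name__=='__main__':
    np.set_printoptions(suppress=True)
    a=[float(v) for v in sys.argv[1:]]; plan(*a[:4],int(a[4]))
E
python3 plan.py .512 -.289 .10 -111.6 25
```

```text
pos [0.1832 0.5184 0.2308] yaw -19.47 turn [ 0.06 92.13  0.04] t 0.15 w 0.0856 f [ 0.4 -0.6 -0.6]
1 [ 2.32  0.53 -2.61] [0.   3.69 0.  ]
2 [ 2.48  0.53 -2.45] [0.   3.69 0.  ]
3 [ 2.63  0.53 -2.29] [0.   3.69 0.  ]
4 [ 2.77  0.53 -2.11] [0.   3.69 0.  ]
5 [ 2.9   0.53 -1.93] [0.   3.69 0.  ]
6 [ 3.02  0.53 -1.74] [0.   3.69 0.  ]
7 [ 3.13  0.53 -1.54] [0.   3.69 0.  ]
8 [ 3.22  0.53 -1.34] [0.   3.69 0.  ]
9 [ 3.3   0.53 -1.13] [0.   3.69 0.  ]
10 [ 3.37  0.53 -0.91] [0.   3.69 0.  ]
11 [ 3.42  0.53 -0.69] [0.   3.69 0.  ]
12 [ 3.45  0.53 -0.47] [0.   3.69 0.  ]
13 [ 3.48  0.53 -0.25] [0.   3.69 0.  ]
14 [ 3.49  0.53 -0.02] [0.   3.69 0.  ]
15 [3.48 0.53 0.2 ] [0.   3.69 0.  ]
16 [3.46 0.53 0.42] [0.   3.69 0.  ]
17 [3.43 0.53 0.65] [0.   3.69 0.  ]
18 [3.38 0.53 0.87] [0.   3.69 0.  ]
19 [3.31 0.53 1.08] [0.   3.69 0.  ]
20 [3.24 0.53 1.29] [0.   3.69 0.  ]
21 [3.15 0.53 1.5 ] [0.   3.69 0.  ]
22 [3.05 0.53 1.7 ] [0.   3.69 0.  ]
23 [2.93 0.53 1.89] [0.   3.69 0.  ]
24 [2.8  0.53 2.07] [0.   3.69 0.  ]
25 [2.66 0.53 2.25] [0.   3.69 0.  ]
```

jog_arm --rows '[{"hand": 0.7, "dx": 2.3, "dy": 0.5, "dz": -2.6, "ax": 0, "ay": 3.7, "az": 0}, {"hand": 0.7, "dx": 2.5, "dy": 0.5, "dz": -2.5, "ax": 0, "ay": 3.7, "az": 0}, {"hand": 0.7, "dx": 2.6, "dy": 0.5, "dz": -2.3, "ax": 0, "ay": 3.7, "az": 0}, {"hand": 0.7, "dx": 2.8, "dy": 0.5, "dz": -2.1, "ax": 0, "ay": 3.7, "az": 0}, {"hand": 0.7, "dx": 2.9, "dy": 0.5, "dz": -1.9, "ax": 0, "ay": 3.7, "az": 0}]' --newtons 30

```text
time_s: 0.57
position: [0.249, 0.3553, 0.206]
tool_rot: [[0.787, -0.0, 0.617], [-0.617, -0.0, 0.787], [0.0, -1.0, -0.0]]
ft_force: [1.4, 0.3, -0.4]
grip_width: 0.0599
```

jog_arm --rows '[{"hand": 0.7, "dx": 3.0, "dy": 0.5, "dz": -1.7, "ax": 0, "ay": 3.7, "az": 0}, {"hand": 0.7, "dx": 3.1, "dy": 0.5, "dz": -1.5, "ax": 0, "ay": 3.7, "az": 0}, {"hand": 0.7, "dx": 3.2, "dy": 0.5, "dz": -1.3, "ax": 0, "ay": 3.7, "az": 0}, {"hand": 0.7, "dx": 3.3, "dy": 0.5, "dz": -1.1, "ax": 0, "ay": 3.7, "az": 0}, {"hand": 0.7, "dx": 3.4, "dy": 0.5, "dz": -0.9, "ax": 0, "ay": 3.7, "az": 0}]'

```text
time_s: 0.98
position: [0.3154, 0.1952, 0.1811]
tool_rot: [[0.55, 0.0, 0.835], [-0.835, 0.0, 0.55], [0.0, -1.0, 0.0]]
ft_force: [1.5, 0.5, 0.2]
grip_width: 0.0598
```

jog_arm --rows '[{"hand": 0.7, "dx": 3.4, "dy": 0.5, "dz": -0.7, "ax": 0, "ay": 3.7, "az": 0}, {"hand": 0.7, "dx": 3.5, "dy": 0.5, "dz": -0.5, "ax": 0, "ay": 3.7, "az": 0}, {"hand": 0.7, "dx": 3.5, "dy": 0.5, "dz": -0.2, "ax": 0, "ay": 3.7, "az": 0}, {"hand": 0.7, "dx": 3.5, "dy": 0.5, "dz": 0, "ax": 0, "ay": 3.7, "az": 0}, {"hand": 0.7, "dx": 3.5, "dy": 0.5, "dz": 0.2, "ax": 0, "ay": 3.7, "az": 0}]'

```text
time_s: 1.4
position: [0.3817, 0.0327, 0.1561]
tool_rot: [[0.256, 0.0, 0.967], [-0.967, 0.0, 0.256], [0.0, -1.0, 0.0]]
ft_force: [1.3, 0.8, 0.0]
grip_width: 0.0598
```

jog_arm --rows '[{"hand": 0.7, "dx": 3.5, "dy": 0.5, "dz": 0.4, "ax": 0, "ay": 3.7, "az": 0}, {"hand": 0.7, "dx": 3.4, "dy": 0.5, "dz": 0.7, "ax": 0, "ay": 3.7, "az": 0}, {"hand": 0.7, "dx": 3.4, "dy": 0.5, "dz": 0.9, "ax": 0, "ay": 3.7, "az": 0}, {"hand": 0.7, "dx": 3.3, "dy": 0.5, "dz": 1.1, "ax": 0, "ay": 3.7, "az": 0}, {"hand": 0.7, "dx": 3.2, "dy": 0.5, "dz": 1.3, "ax": 0, "ay": 3.7, "az": 0}]'

```text
time_s: 1.82
position: [0.448, -0.1287, 0.1309]
tool_rot: [[-0.064, -0.0, 0.998], [-0.998, 0.0, -0.064], [-0.0, -1.0, -0.0]]
ft_force: [0.2, 1.2, -0.1]
grip_width: 0.0598
```

```bash
python3 plan.py .512 -.289 .10 -111.6 5
```

```text
pos [ 0.448  -0.1287  0.1309] yaw -93.68 turn [ 0.01 17.92 -0.01] t 1.82 w 0.0598 f [ 0.2  1.2 -0.1]
1 [3.12 0.62 1.48] [ 0.    3.58 -0.  ]
2 [3.02 0.62 1.68] [ 0.    3.58 -0.  ]
3 [2.91 0.62 1.86] [ 0.    3.58 -0.  ]
4 [2.79 0.62 2.04] [ 0.    3.58 -0.  ]
5 [2.65 0.62 2.21] [ 0.    3.58 -0.  ]
```

jog_arm --rows '[{"hand": 0.7, "dx": 3.1, "dy": 0.6, "dz": 1.5, "ax": 0, "ay": 3.6, "az": 0}, {"hand": 0.7, "dx": 3.0, "dy": 0.6, "dz": 1.7, "ax": 0, "ay": 3.6, "az": 0}, {"hand": 0.7, "dx": 2.9, "dy": 0.6, "dz": 1.9, "ax": 0, "ay": 3.6, "az": 0}, {"hand": 0.7, "dx": 2.7, "dy": 0.6, "dz": 1.9, "ax": 0, "ay": 3.6, "az": 0}, {"hand": 0.7, "dx": 2.2, "dy": 0.6, "dz": 1.8, "ax": 0, "ay": 3.4, "az": 0}]'

```text
time_s: 2.23
position: [0.5098, -0.2821, 0.1006]
tool_rot: [[-0.366, -0.0, 0.93], [-0.93, 0.0, -0.366], [0.0, -1.0, -0.0]]
ft_force: [-0.1, 0.4, 0.0]
grip_width: 0.0597
```

```bash
python3 - <<'E'
from h import *
st=status.observe(); im=snap('wrist','w1.png')
c=cam('wrist',st)
for z in (.009,):
    for dl in (-.058,0,.058):
        print(proj(c,[[.512+dl*np.cos(np.radians(68.4)),-.289+dl*np.sin(np.radians(68.4)),z]]).round(0))
E
python3 plan.py .512 -.289 .004 -111.6 5
```

```text
[[326. 275.]]
[[326. 214.]]
[[327. 145.]]
pos [ 0.5108 -0.2861  0.0995] yaw -111.83 turn [-0.06 -0.23  0.08] t 2.28 w 0.0599 f [-1.3 -4.  -1. ]
1 [0.04 1.91 0.04] [-0.01 -0.05  0.02]
2 [0.04 1.91 0.04] [-0.01 -0.05  0.02]
3 [0.04 1.91 0.04] [-0.01 -0.05  0.02]
4 [0.04 1.91 0.04] [-0.01 -0.05  0.02]
5 [0.04 1.91 0.04] [-0.01 -0.05  0.02]
```

View pics/w1.png

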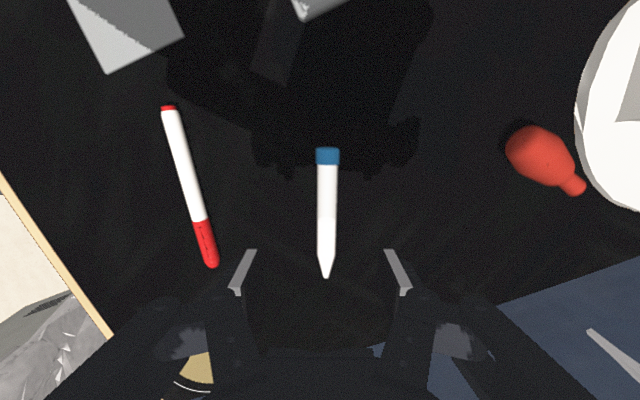

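The wrist view shows the blue tube between the open fingers, running from (327,148) to (326,278). My prediction was (327,145) to (326,275), so they agree and I'll descend.

jog_arm --rows '[{"hand": 0.7, "dx": 0, "dy": 2.4, "dz": 0, "ax": 0, "ay": 0, "az": 0}, {"hand": 0.7, "dx": 0, "dy": 2.4, "dz": 0, "ax": 0, "ay": 0, "az": 0}, {"hand": 0.7, "dx": 0, "dy": 2.4, "dz": 0, "ax": 0, "ay": 0, "az": 0}, {"hand": 0.7, "dx": 0, "dy": 2.1, "dz": 0, "ax": 0, "ay": 0, "az": 0}, {"hand": 0.0, "dx": 0, "dy": 0, "dz": 0, "ax": 0, "ay": 0, "az": 0}]' --newtons 30

```text
time_s: 2.7
position: [0.5076, -0.2785, 0.0045]
tool_rot: [[-0.363, -0.006, 0.932], [-0.932, 0.005, -0.363], [-0.002, -1.0, -0.007]]
ft_force: [-1.1, 0.7, -0.3]
grip_width: 0.0486
```

jog_arm --rows '[{"hand": 0, "dx": 0, "dy": 0, "dz": 0, "ax": 0, "ay": 0, "az": 0}, {"hand": 0, "dx": 0, "dy": 0, "dz": 0, "ax": 0, "ay": 0, "az": 0}, {"hand": 0, "dx": 0, "dy": 0, "dz": 0, "ax": 0, "ay": 0, "az": 0}, {"hand": 0, "dx": 0, "dy": 0, "dz": 0, "ax": 0, "ay": 0, "az": 0}, {"hand": 0, "dx": 0, "dy": 0, "dz": 0, "ax": 0, "ay": 0, "az": 0}]'

```text
time_s: 3.12
position: [0.5101, -0.2804, 0.0099]
tool_rot: [[-0.363, 0.002, 0.932], [-0.932, -0.002, -0.363], [0.001, -1.0, 0.003]]
ft_force: [-0.8, -0.1, 7.8]
grip_width: 0.0166
```

```bash
python3 - <<'E'
from h import *
im=snap('wrist','w2.png');
E
python3 plan.py .510 -.281 .12 -111.6 5
```

```text
pos [ 0.5101 -0.2804  0.0099] yaw -111.26 turn [-0.16  0.34  0.05] t 3.17 w 0.0163 f [-1.1  1.   7. ]
1 [ 0.01 -2.2   0.01] [-0.03  0.07  0.01]
2 [ 0.01 -2.2   0.01] [-0.03  0.07  0.01]
3 [ 0.01 -2.2   0.01] [-0.03  0.07  0.01]
4 [ 0.01 -2.2   0.01] [-0.03  0.07  0.01]
5 [ 0.01 -2.2   0.  ] [-0.03  0.07  0.01]
```

View pics/w2.png

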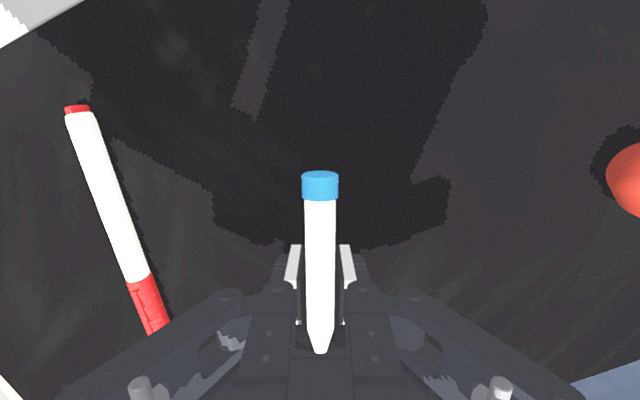

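The wrist view shows the blue tube held between the pads, crossing them at about (320,270) near its middle. The opening is 16 mm. I'll lift.

jog_arm --rows '[{"hand": 0, "dx": 0, "dy": -1.5, "dz": 0, "ax": 0, "ay": 0, "az": 0}, {"hand": 0, "dx": 0, "dy": -2.5, "dz": 0, "ax": 0, "ay": 0, "az": 0}, {"hand": 0, "dx": 0, "dy": -2.5, "dz": 0, "ax": 0, "ay": 0, "az": 0}, {"hand": 0, "dx": 0, "dy": -2.0, "dz": 0, "ax": 0, "ay": 0, "az": 0}, {"hand": 0, "dx": 0, "dy": -1.0, "dz": 0, "ax": 0, "ay": 0, "az": 0}]'

```text
time_s: 3.58
position: [0.5101, -0.2804, 0.1064]
tool_rot: [[-0.363, 0.003, 0.932], [-0.932, -0.003, -0.363], [0.001, -1.0, 0.004]]
ft_force: [-0.4, -0.4, -0.6]
grip_width: 0.0167
```

```bash
python3 plan.py .639 -.097 .10 -176.8 15
```

```text
pos [ 0.5101 -0.2804  0.1064] yaw -111.26 turn [-0.26 65.54 -0.06] t 3.58 w 0.0167 f [-0.4 -0.4 -0.6]
1 [-1.45  0.04  0.36] [-0.02  4.37 -0.  ]
2 [-1.47  0.04  0.25] [-0.02  4.37 -0.  ]
3 [-1.49  0.04  0.13] [-0.02  4.37 -0.  ]
4 [-1.49  0.04  0.02] [-0.02  4.37 -0.  ]
5 [-1.49  0.04 -0.1 ] [-0.02  4.37 -0.  ]
6 [-1.48  0.04 -0.21] [-0.02  4.37 -0.  ]
7 [-1.46  0.04 -0.32] [-0.02  4.37 -0.  ]
8 [-1.43  0.04 -0.43] [-0.02  4.37 -0.  ]
9 [-1.39  0.04 -0.54] [-0.02  4.37 -0.  ]
10 [-1.35  0.04 -0.64] [-0.02  4.37 -0.  ]
11 [-1.3   0.04 -0.74] [-0.02  4.37 -0.  ]
12 [-1.24  0.04 -0.84] [-0.02  4.37 -0.  ]
13 [-1.17  0.04 -0.93] [-0.02  4.37 -0.  ]
14 [-1.09  0.04 -1.02] [-0.02  4.37 -0.  ]
15 [-1.01  0.04 -1.1 ] [-0.02  4.37 -0.  ]
```

jog_arm --rows '[{"hand": 0, "dx": -1.5, "dy": 0, "dz": 0.4, "ax": 0, "ay": 4.4, "az": 0}, {"hand": 0, "dx": -1.5, "dy": 0, "dz": 0.2, "ax": 0, "ay": 4.4, "az": 0}, {"hand": 0, "dx": -1.5, "dy": 0, "dz": 0.1, "ax": 0, "ay": 4.4, "az": 0}, {"hand": 0, "dx": -1.5, "dy": 0, "dz": 0, "ax": 0, "ay": 4.4, "az": 0}, {"hand": 0, "dx": -1.5, "dy": 0, "dz": -0.1, "ax": 0, "ay": 4.4, "az": 0}]'

```text
time_s: 4.0
position: [0.5525, -0.2168, 0.1031]
tool_rot: [[-0.688, -0.0, 0.725], [-0.725, 0.0, -0.688], [0.0, -1.0, -0.001]]
ft_force: [0.2, -0.9, -0.5]
grip_width: 0.0165
```

jog_arm --rows '[{"hand": 0, "dx": -1.5, "dy": 0, "dz": -0.2, "ax": 0, "ay": 4.4, "az": 0}, {"hand": 0, "dx": -1.5, "dy": 0, "dz": -0.3, "ax": 0, "ay": 4.4, "az": 0}, {"hand": 0, "dx": -1.4, "dy": 0, "dz": -0.4, "ax": 0, "ay": 4.4, "az": 0}, {"hand": 0, "dx": -1.4, "dy": 0, "dz": -0.5, "ax": 0, "ay": 4.4, "az": 0}, {"hand": 0, "dx": -1.4, "dy": 0, "dz": -0.6, "ax": 0, "ay": 4.4, "az": 0}]'

```text
time_s: 4.42
position: [0.5972, -0.1565, 0.103]
tool_rot: [[-0.91, -0.001, 0.415], [-0.415, 0.0, -0.91], [0.0, -1.0, -0.001]]
ft_force: [0.9, -0.6, -0.1]
grip_width: 0.0165
```

```bash
python3 plan.py .639 -.097 .09 -176.8 5
```

```text
pos [ 0.5972 -0.1565  0.103 ] yaw -155.49 turn [ 0.02 21.31  0.03] t 4.42 w 0.0165 f [ 0.9 -0.6 -0.1]
1 [-1.25  0.26 -0.74] [0.   4.26 0.01]
2 [-1.2   0.26 -0.83] [0.   4.26 0.01]
3 [-1.13  0.26 -0.91] [0.   4.26 0.01]
4 [-1.06  0.26 -1.  ] [0.   4.26 0.01]
5 [-0.98  0.26 -1.07] [0.   4.26 0.01]
```

jog_arm --rows '[{"hand": 0, "dx": -1.3, "dy": 0.3, "dz": -0.7, "ax": 0, "ay": 4.3, "az": 0}, {"hand": 0, "dx": -1.2, "dy": 0.3, "dz": -0.8, "ax": 0, "ay": 4.3, "az": 0}, {"hand": 0, "dx": -1.1, "dy": 0.3, "dz": -0.9, "ax": 0, "ay": 4.3, "az": 0}, {"hand": 0, "dx": -1.1, "dy": 0.3, "dz": -1.0, "ax": 0, "ay": 4.2, "az": 0}, {"hand": 0, "dx": -1.0, "dy": 0.2, "dz": -1.1, "ax": 0, "ay": 4.2, "az": 0}]'

```text
time_s: 4.83
position: [0.6397, -0.0971, 0.0886]
tool_rot: [[-0.998, -0.001, 0.056], [-0.056, 0.0, -0.998], [0.001, -1.0, -0.0]]
ft_force: [-0.3, -0.6, -0.6]
grip_width: 0.0168
```

```bash
python3 - <<'E'
from h import *
im=snap('wrist','w3.png'); im=snap('top','t3.png'); cv2.imwrite('pics/t3z.png',cv2.resize(im[130:280,175:475,::-1],None,fx=2.66,fy=2.66,interpolation=cv2.INTER_CUBIC))
E
python3 plan.py .639 -.097 .02 -176.8 5
```

```text
pos [ 0.64   -0.096   0.0885] yaw -176.52 turn [0.04 0.28 0.05] t 4.93 w 0.0168 f [-0.5 -0.1  0. ]
1 [0.02 1.37 0.02] [0.01 0.06 0.01]
2 [0.02 1.37 0.02] [0.01 0.06 0.01]
3 [0.02 1.37 0.02] [0.01 0.06 0.01]
4 [0.02 1.37 0.02] [0.01 0.06 0.01]
5 [0.02 1.37 0.02] [0.01 0.06 0.01]
```

View pics/w3.png

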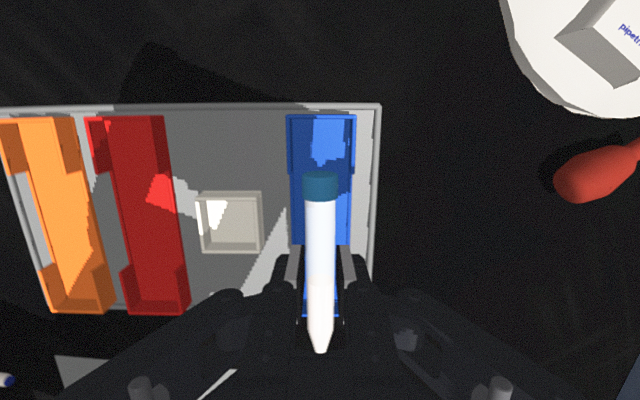

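View pics/t3z.png

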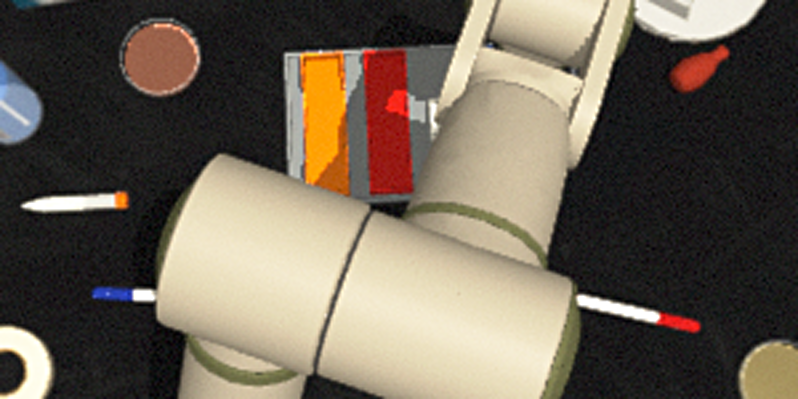

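The wrist view shows the blue tube in line with the blue cradle: cap at (320,185), cradle far wall at (322,115) and walls at columns 290 and 355. I'll lower it.

jog_arm --rows '[{"hand": 0, "dx": 0, "dy": 2.0, "dz": 0.1, "ax": 0, "ay": 0, "az": 0}, {"hand": 0, "dx": 0, "dy": 2.0, "dz": 0, "ax": 0, "ay": 0, "az": 0}, {"hand": 0, "dx": 0, "dy": 1.6, "dz": 0, "ax": 0, "ay": 0, "az": 0}, {"hand": 0, "dx": 0, "dy": 0.7, "dz": 0, "ax": 0, "ay": 0, "az": 0}, {"hand": 0, "dx": 0, "dy": 0.3, "dz": 0, "ax": 0, "ay": 0, "az": 0}]'

```text
time_s: 5.35
position: [0.6389, -0.0991, 0.0222]
tool_rot: [[-0.998, -0.002, 0.061], [-0.061, 0.001, -0.998], [0.002, -1.0, -0.001]]
ft_force: [-0.0, 0.7, 1.0]
grip_width: 0.0164
```

```bash
python3 - <<'E'
from h import *
im=snap('wrist','w4.png')
E
python3 plan.py .639 -.097 .02 -176.8 1
```

```text
pos [ 0.6392 -0.0991  0.0226] yaw -176.54 turn [0.02 0.26 0.07] t 5.4 w 0.0163 f [-0.2  0.1 -0.5]
1 [ 0.01  0.26 -0.21] [0.02 0.26 0.07]
```

View pics/w4.png

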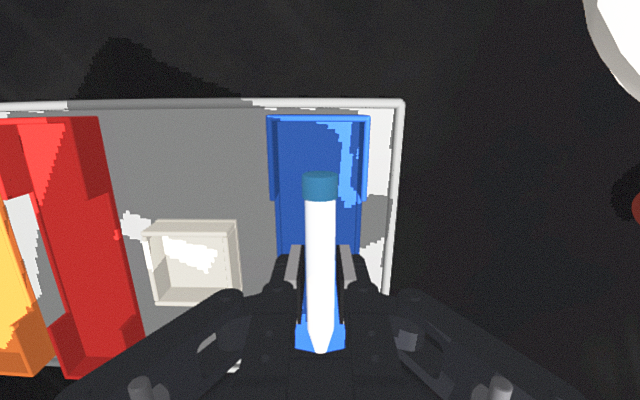

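The tube is centred between the cradle walls at columns 277 and 360 and nothing is touching yet. I'll lower it a touch more.

jog_arm --rows '[{"hand": 0, "dx": 0, "dy": 0.1, "dz": 0, "ax": 0, "ay": 0, "az": 0}, {"hand": 0, "dx": 0, "dy": 0.1, "dz": 0, "ax": 0, "ay": 0, "az": 0}, {"hand": 0, "dx": 0, "dy": 0.1, "dz": 0, "ax": 0, "ay": 0, "az": 0}, {"hand": 0, "dx": 0, "dy": 0, "dz": 0, "ax": 0, "ay": 0, "az": 0}, {"hand": 0, "dx": 0, "dy": 0, "dz": 0, "ax": 0, "ay": 0, "az": 0}]'

```text
time_s: 5.82
position: [0.6398, -0.0988, 0.0207]
tool_rot: [[-0.998, 0.001, 0.06], [-0.06, -0.0, -0.998], [-0.001, -1.0, 0.0]]
ft_force: [-1.1, -0.0, -0.4]
grip_width: 0.0168
```

jog_arm --rows '[{"hand": 0.25, "dx": 0, "dy": 0, "dz": 0, "ax": 0, "ay": 0, "az": 0}, {"hand": 0.35, "dx": 0, "dy": 0, "dz": 0, "ax": 0, "ay": 0, "az": 0}, {"hand": 0.45, "dx": 0, "dy": -0.5, "dz": 0, "ax": 0, "ay": 0, "az": 0}, {"hand": 0.45, "dx": 0, "dy": -2.0, "dz": 0, "ax": 0, "ay": 0, "az": 0}, {"hand": 0.45, "dx": 0, "dy": -2.5, "dz": 0, "ax": 0, "ay": 0, "az": 0}]'

```text
time_s: 6.23
position: [0.6388, -0.0985, 0.0696]
tool_rot: [[-0.998, -0.004, 0.06], [-0.06, 0.001, -0.998], [0.003, -1.0, -0.001]]
ft_force: [1.0, -0.4, -0.5]
grip_width: 0.0385
```

jog_arm --rows '[{"hand": 0.7, "dx": 0, "dy": -2.0, "dz": 0, "ax": 0, "ay": 0, "az": 0}, {"hand": 0.7, "dx": 0, "dy": -1.0, "dz": 0, "ax": 0, "ay": 0, "az": 0}, {"hand": 0.7, "dx": 0, "dy": 0, "dz": 0, "ax": 0, "ay": 0, "az": 0}, {"hand": 0.7, "dx": 0, "dy": 0, "dz": 0, "ax": 0, "ay": 0, "az": 0}, {"hand": 0.7, "dx": 0, "dy": 0, "dz": 0, "ax": 0, "ay": 0, "az": 0}]'

```text
time_s: 6.65
position: [0.6391, -0.0986, 0.0989]
tool_rot: [[-0.998, -0.002, 0.06], [-0.06, 0.001, -0.998], [0.002, -1.0, -0.001]]
ft_force: [0.5, -0.1, -0.8]
grip_width: 0.0594
```

```bash
python3 - <<'E'
from h import *
im=snap('wrist','w5.png')
E
python3 plan.py .531 .387 .10 -86.6 20
```

```text
pos [ 0.6391 -0.0986  0.0988] yaw -176.57 turn [  0.16 -89.97   0.07] t 6.7 w 0.0595 f [-0.5 -0.3 -0.3]
1 [ 0.39 -0.   -2.46] [ 0.01 -4.5   0.  ]
2 [ 0.2  -0.   -2.48] [ 0.01 -4.5   0.  ]
3 [ 0.01 -0.   -2.49] [ 0.01 -4.5   0.  ]
4 [-0.19 -0.   -2.48] [ 0.01 -4.5   0.  ]
5 [-0.38 -0.   -2.46] [ 0.01 -4.5   0.  ]
6 [-0.58 -0.   -2.42] [ 0.01 -4.5   0.  ]
7 [-0.76 -0.01 -2.37] [ 0.01 -4.5   0.  ]
8 [-0.95 -0.01 -2.3 ] [ 0.01 -4.5   0.  ]
9 [-1.12 -0.01 -2.22] [ 0.01 -4.5   0.  ]
10 [-1.3  -0.01 -2.12] [ 0.01 -4.5   0.  ]
11 [-1.46 -0.01 -2.02] [ 0.01 -4.5   0.  ]
12 [-1.61 -0.01 -1.89] [ 0.01 -4.5   0.  ]
13 [-1.76 -0.01 -1.76] [ 0.01 -4.5   0.  ]
14 [-1.89 -0.01 -1.62] [ 0.01 -4.5   0.  ]
15 [-2.01 -0.01 -1.47] [ 0.01 -4.5   0.  ]
16 [-2.12 -0.01 -1.3 ] [ 0.01 -4.5   0.  ]
17 [-2.21 -0.01 -1.13] [ 0.01 -4.5   0.  ]
18 [-2.3  -0.01 -0.96] [ 0.01 -4.5   0.  ]
19 [-2.36 -0.01 -0.77] [ 0.01 -4.5   0.  ]
20 [-2.42 -0.01 -0.59] [ 0.01 -4.5   0.  ]
```

View pics/w5.png

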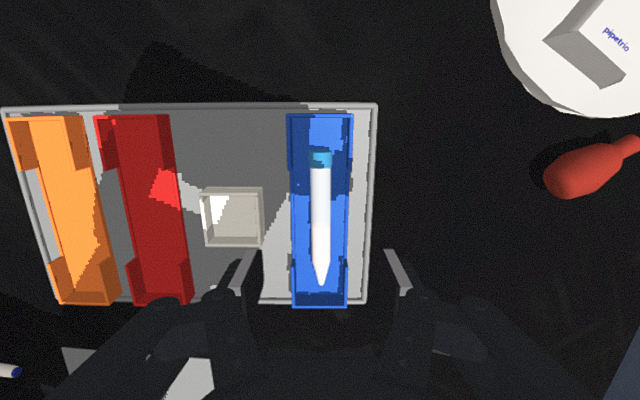

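The blue tube lies in its cradle from (320,152) to (321,283), clear of both end walls. Before going to the orange tube I'll check the room round the spray bottle beside it.

Run:
```python
from h import *
c=cam('top'); s=cam('side')
for z in (0,.1,.2,.25):
    print(z,'top',plane(c,[[150,143],[160,157],[188,172]],z)[:,:2].round(3).tolist(),'side',plane(s,[[293,18],[286,50],[293,95]],z)[:,:2].round(3).tolist())
```

```text
0 top [[0.727, 0.564], [0.682, 0.53], [0.636, 0.442]] side [[0.772, 0.829], [0.679, 0.657], [0.619, 0.434]]
0.1 top [[0.693, 0.523], [0.652, 0.492], [0.609, 0.41]] side [[0.72, 0.678], [0.637, 0.525], [0.584, 0.328]]
0.2 top [[0.66, 0.482], [0.622, 0.453], [0.583, 0.379]] side [[0.667, 0.526], [0.596, 0.394], [0.549, 0.223]]
0.25 top [[0.643, 0.462], [0.607, 0.434], [0.57, 0.363]] side [[0.641, 0.45], [0.575, 0.328], [0.532, 0.17]]
```

```bash
sed -i 's/def plan(x,y,z,yaw,n,st=None,quiet=False):/def plan(x,y,z,yaw,n,nt=None,st=None):\n    nt=nt or n/; s|np.round(rv/n,2)|np.round(rv/nt,1)|; s/print(i+1,dd, r)/print(i+1,np.round(dd,1), r)\n        if i>=nt-1: r=r*0/; s/int(a\[4\]))/*[int(v) for v in a[4:]])/' plan.py; python3 plan.py .531 .384 .10 -86.6 20 14
```

```text
pos [ 0.6391 -0.0986  0.0988] yaw -176.57 turn [  0.16 -89.97   0.07] t 6.7 w 0.0595 f [-0.5 -0.3 -0.3]
1 [ 0.4 -0.  -2.4] [ 0.  -6.4  0. ]
2 [ 0.1 -0.  -2.5] [ 0.  -6.4  0. ]
3 [-0.2 -0.  -2.5] [ 0.  -6.4  0. ]
4 [-0.4 -0.  -2.4] [ 0.  -6.4  0. ]
5 [-0.7 -0.  -2.4] [ 0.  -6.4  0. ]
6 [-1.  -0.  -2.3] [ 0.  -6.4  0. ]
7 [-1.2 -0.  -2.2] [ 0.  -6.4  0. ]
8 [-1.4 -0.  -2. ] [ 0.  -6.4  0. ]
9 [-1.6 -0.  -1.8] [ 0.  -6.4  0. ]
10 [-1.8 -0.  -1.6] [ 0.  -6.4  0. ]
11 [-2.  -0.  -1.4] [ 0.  -6.4  0. ]
12 [-2.2 -0.  -1.2] [ 0.  -6.4  0. ]
13 [-2.3 -0.  -0.9] [ 0.  -6.4  0. ]
14 [-2.4 -0.  -0.7] [ 0.  -6.4  0. ]
15 [-2.4 -0.  -0.7] [ 0. -0.  0.]
16 [-2.4 -0.  -0.7] [ 0. -0.  0.]
17 [-2.4 -0.  -0.7] [ 0. -0.  0.]
18 [-2.4 -0.  -0.7] [ 0. -0.  0.]
19 [-2.4 -0.  -0.7] [ 0. -0.  0.]
20 [-2.4 -0.  -0.7] [ 0. -0.  0.]
```

jog_arm --rows '[{"hand": 0.7, "dx": 0.4, "dy": 0, "dz": -2.4, "ax": 0, "ay": -6.4, "az": 0}, {"hand": 0.7, "dx": 0.1, "dy": 0, "dz": -2.5, "ax": 0, "ay": -6.4, "az": 0}, {"hand": 0.7, "dx": -0.2, "dy": 0, "dz": -2.5, "ax": 0, "ay": -6.4, "az": 0}, {"hand": 0.7, "dx": -0.4, "dy": 0, "dz": -2.4, "ax": 0, "ay": -6.4, "az": 0}, {"hand": 0.7, "dx": -0.7, "dy": 0, "dz": -2.4, "ax": 0, "ay": -6.4, "az": 0}]'

```text
time_s: 7.12
position: [0.6121, 0.0231, 0.099]
tool_rot: [[-0.812, -0.002, 0.584], [-0.584, 0.0, -0.812], [0.002, -1.0, -0.002]]
ft_force: [0.7, 0.4, 0.5]
grip_width: 0.0601
```

jog_arm --rows '[{"hand": 0.7, "dx": -1.0, "dy": 0, "dz": -2.3, "ax": 0, "ay": -6.4, "az": 0}, {"hand": 0.7, "dx": -1.2, "dy": 0, "dz": -2.2, "ax": 0, "ay": -6.4, "az": 0}, {"hand": 0.7, "dx": -1.4, "dy": 0, "dz": -2.0, "ax": 0, "ay": -6.4, "az": 0}, {"hand": 0.7, "dx": -1.6, "dy": 0, "dz": -1.8, "ax": 0, "ay": -6.4, "az": 0}, {"hand": 0.7, "dx": -1.8, "dy": 0, "dz": -1.6, "ax": 0, "ay": -6.4, "az": 0}]'

```text
time_s: 7.53
position: [0.5848, 0.1428, 0.0991]
tool_rot: [[-0.379, -0.002, 0.926], [-0.926, -0.0, -0.379], [0.001, -1.0, -0.002]]
ft_force: [0.0, -0.3, -0.5]
grip_width: 0.0601
```

```bash
sed -i '/if i>=nt-1: r=r\*0/d; s/^\(        Rc=Rc@.*\)$/\1\n        if i>=nt-1: r=r*0/' plan.py; python3 plan.py .531 .384 .10 -86.6 10 4
```

```text
pos [0.5848 0.1428 0.0991] yaw -112.25 turn [  0.12 -25.65   0.03] t 7.53 w 0.0601 f [ 0.  -0.3 -0.5]
1 [-2.  -0.  -1.4] [ 0.  -6.4  0. ]
2 [-2.2 -0.  -1.2] [ 0.  -6.4  0. ]
3 [-2.3 -0.  -0.9] [ 0.  -6.4  0. ]
4 [-2.4 -0.  -0.7] [ 0.  -6.4  0. ]
5 [-2.4 -0.  -0.4] [ 0. -0.  0.]
6 [-2.4 -0.  -0.4] [ 0. -0.  0.]
7 [-2.4 -0.  -0.4] [ 0. -0.  0.]
8 [-2.4 -0.  -0.4] [ 0. -0.  0.]
9 [-2.4 -0.  -0.4] [ 0. -0.  0.]
10 [-2.4 -0.  -0.4] [ 0. -0.  0.]
```

jog_arm --rows '[{"hand": 0.7, "dx": -2.0, "dy": 0, "dz": -1.4, "ax": 0, "ay": -6.4, "az": 0}, {"hand": 0.7, "dx": -2.2, "dy": 0, "dz": -1.2, "ax": 0, "ay": -6.4, "az": 0}, {"hand": 0.7, "dx": -2.3, "dy": 0, "dz": -0.9, "ax": 0, "ay": -6.4, "az": 0}, {"hand": 0.7, "dx": -2.4, "dy": 0, "dz": -0.7, "ax": 0, "ay": -6.4, "az": 0}, {"hand": 0.7, "dx": -2.4, "dy": 0, "dz": -0.4, "ax": 0, "ay": 0, "az": 0}]'

```text
time_s: 7.95
position: [0.5584, 0.2634, 0.0991]
tool_rot: [[0.059, -0.002, 0.998], [-0.998, -0.001, 0.059], [0.0, -1.0, -0.002]]
ft_force: [-0.3, 1.3, 0.3]
grip_width: 0.0601
```

```bash
python3 - <<'E'
from h import *
st=status.observe(); im=snap('wrist','w6.png')
c=cam('wrist',st)
print(st['position'],st['ft_force'])
for dl in (-.058,0,.058): print(proj(c,[[.5313+dl*np.cos(np.radians(-86.7)),.387+dl*np.sin(np.radians(-86.7)),.009]]).round(0))
E
python3 plan.py .531 .384 .10 -86.6 5
```

```text
[0.55838648 0.26339423 0.09905753] [-0.26011976  1.3335722   0.26798822]
[[291. -51.]]
[[293.  43.]]
[[294. 126.]]
pos [0.5571 0.2672 0.0991] yaw -86.73 turn [ 0.14 -0.13 -0.07] t 8.0 w 0.0595 f [-3.2  2.9  0.8]
1 [-2.4 -0.  -0.4] [ 0. -0. -0.]
2 [-2.4 -0.  -0.4] [ 0. -0. -0.]
3 [-2.4 -0.  -0.4] [ 0. -0. -0.]
4 [-2.4 -0.  -0.4] [ 0. -0. -0.]
5 [-2.4 -0.  -0.4] [ 0. -0. -0.]
```

View pics/w6.png

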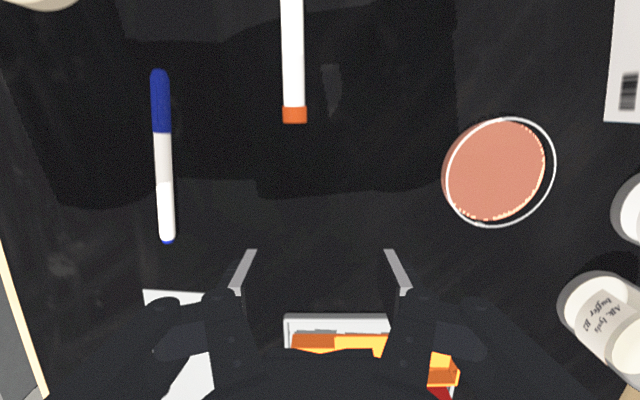

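The orange tube's cap end is at (295,123), against (294,126) predicted. Good. Moving on over it.

jog_arm --rows '[{"hand": 0.7, "dx": -2.8, "dy": 0, "dz": -0.5, "ax": 0, "ay": 0, "az": 0}, {"hand": 0.7, "dx": -3.2, "dy": 0, "dz": -0.5, "ax": 0, "ay": 0, "az": 0}, {"hand": 0.7, "dx": -3.0, "dy": 0, "dz": -0.5, "ax": 0, "ay": 0, "az": 0}, {"hand": 0.7, "dx": -2.2, "dy": 0, "dz": -0.4, "ax": 0, "ay": 0, "az": 0}, {"hand": 0.7, "dx": -1.0, "dy": 0, "dz": -0.1, "ax": 0, "ay": 0, "az": 0}]'

```text
time_s: 8.42
position: [0.5313, 0.3854, 0.099]
tool_rot: [[0.055, -0.002, 0.998], [-0.998, -0.0, 0.055], [0.0, -1.0, -0.002]]
ft_force: [-0.3, -0.2, -1.5]
grip_width: 0.0595
```

```bash
python3 - <<'E'
from h import *
st=status.observe(); im=snap('wrist','w7.png')
c=cam('wrist',st)
for dl in (-.058,0,.058): print(proj(c,[[.5313+dl*np.cos(np.radians(-86.7)),.387+dl*np.sin(np.radians(-86.7)),.009]]).round(0))
E
python3 plan.py .531 .384 .011 -86.6 4
```

```text
[[320. 136.]]
[[320. 207.]]
[[321. 269.]]
pos [0.5315 0.3857 0.0991] yaw -86.82 turn [ 0.09 -0.22  0.  ] t 8.47 w 0.0596 f [-1.1  0.3  0.2]
1 [ 0.   2.2 -0. ] [ 0.  -0.1  0. ]
2 [ 0.   2.2 -0. ] [ 0.  -0.1  0. ]
3 [ 0.   2.2 -0. ] [ 0.  -0.1  0. ]
4 [ 0.   2.2 -0. ] [ 0.  -0.1  0. ]
```

View pics/w7.png

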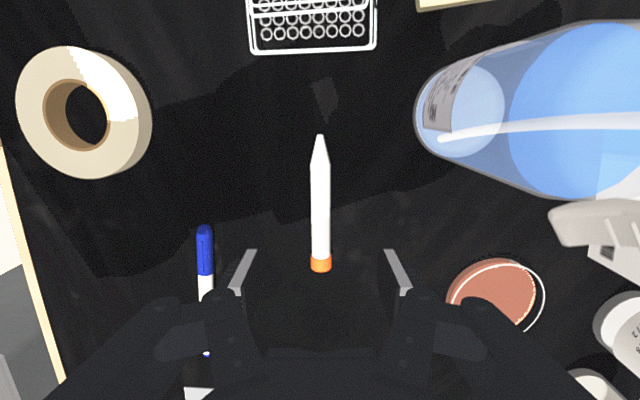

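The orange tube, from (320,135) to (321,272), is centred between the fingers and matches the prediction. The blue marker at (205,265) and the bottle are both well clear. Descending.

jog_arm --rows '[{"hand": 0.7, "dx": 0, "dy": 2.6, "dz": 0, "ax": 0, "ay": 0, "az": 0}, {"hand": 0.7, "dx": 0, "dy": 2.6, "dz": 0, "ax": 0, "ay": 0, "az": 0}, {"hand": 0.7, "dx": 0, "dy": 2.1, "dz": 0, "ax": 0, "ay": 0, "az": 0}, {"hand": 0.7, "dx": 0, "dy": 1.1, "dz": 0, "ax": 0, "ay": 0, "az": 0}, {"hand": 0.7, "dx": 0, "dy": 0.5, "dz": 0, "ax": 0, "ay": 0, "az": 0}]'

```text
time_s: 8.88
position: [0.5325, 0.3816, 0.0092]
tool_rot: [[0.052, -0.003, 0.999], [-0.999, -0.002, 0.052], [0.002, -1.0, -0.003]]
ft_force: [-0.2, -0.8, -0.7]
grip_width: 0.0597
```

jog_arm --rows '[{"hand": 0, "dx": 0, "dy": 0, "dz": 0, "ax": 0, "ay": 0, "az": 0}, {"hand": 0, "dx": 0, "dy": 0, "dz": 0, "ax": 0, "ay": 0, "az": 0}, {"hand": 0, "dx": 0, "dy": 0, "dz": 0, "ax": 0, "ay": 0, "az": 0}, {"hand": 0, "dx": 0, "dy": 0, "dz": 0, "ax": 0, "ay": 0, "az": 0}, {"hand": 0, "dx": 0, "dy": 0, "dz": 0, "ax": 0, "ay": 0, "az": 0}]'

```text
time_s: 9.3
position: [0.5335, 0.3833, 0.0128]
tool_rot: [[0.053, 0.003, 0.999], [-0.999, 0.001, 0.053], [-0.001, -1.0, 0.003]]
ft_force: [1.3, -1.6, 6.2]
grip_width: 0.0159
```

jog_arm --rows '[{"hand": 0, "dx": 0, "dy": -1.5, "dz": 0, "ax": 0, "ay": 0, "az": 0}, {"hand": 0, "dx": 0, "dy": -2.5, "dz": 0, "ax": 0, "ay": 0, "az": 0}, {"hand": 0, "dx": 0, "dy": -2.5, "dz": 0, "ax": 0, "ay": 0, "az": 0}, {"hand": 0, "dx": 0, "dy": -2.0, "dz": 0, "ax": 0, "ay": 0, "az": 0}, {"hand": 0, "dx": 0, "dy": -0.5, "dz": 0, "ax": 0, "ay": 0, "az": 0}]'

```text
time_s: 9.72
position: [0.534, 0.3838, 0.1054]
tool_rot: [[0.053, 0.006, 0.999], [-0.999, 0.003, 0.053], [-0.002, -1.0, 0.006]]
ft_force: [-0.1, 0.1, -0.5]
grip_width: 0.0164
```

```bash
python3 - <<'E'
from h import *
im=snap('wrist','w8.png')
E
python3 plan.py .621 .113 .10 -176.8 15 14
```

```text
pos [0.5337 0.3837 0.1044] yaw -86.96 turn [-0.13 89.84 -0.31] t 9.77 w 0.0162 f [ 0.1 -0.6 -0.1]
1 [1.8 0.  0.5] [-0.   6.4 -0. ]
2 [1.8 0.  0.7] [-0.   6.4 -0. ]
3 [1.7 0.  0.9] [-0.   6.4 -0. ]
4 [1.6 0.  1.1] [-0.   6.4 -0. ]
5 [1.4 0.  1.2] [-0.   6.4 -0. ]
6 [1.3 0.  1.4] [-0.   6.4 -0. ]
7 [1.1 0.  1.5] [-0.   6.4 -0. ]
8 [1.  0.  1.6] [-0.   6.4 -0. ]
9 [0.8 0.  1.7] [-0.   6.4 -0. ]
10 [0.6 0.  1.8] [-0.   6.4 -0. ]
11 [0.4 0.  1.9] [-0.   6.4 -0. ]
12 [0.2 0.  1.9] [-0.   6.4 -0. ]
13 [-0.   0.   1.9] [-0.   6.4 -0. ]
14 [-0.3  0.   1.9] [-0.   6.4 -0. ]
15 [-0.5  0.   1.8] [-0.  0. -0.]
```

View pics/w8.png

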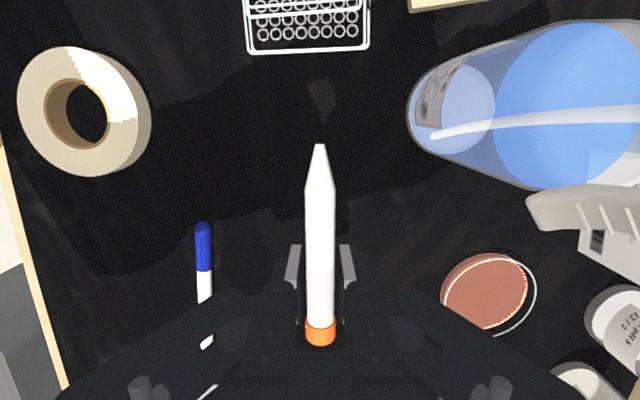

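The orange tube is held near its middle, tip at (320,145) and cap at (320,330). Carrying it to the orange cradle.

jog_arm --rows '[{"hand": 0, "dx": 1.8, "dy": 0, "dz": 0.5, "ax": 0, "ay": 6.4, "az": 0}, {"hand": 0, "dx": 1.8, "dy": 0, "dz": 0.7, "ax": 0, "ay": 6.4, "az": 0}, {"hand": 0, "dx": 1.7, "dy": 0, "dz": 0.9, "ax": 0, "ay": 6.4, "az": 0}, {"hand": 0, "dx": 1.6, "dy": 0, "dz": 1.1, "ax": 0, "ay": 6.4, "az": 0}, {"hand": 0, "dx": 1.4, "dy": 0, "dz": 1.2, "ax": 0, "ay": 6.4, "az": 0}]'

```text
time_s: 10.18
position: [0.5621, 0.2916, 0.0998]
tool_rot: [[-0.489, -0.002, 0.872], [-0.872, -0.001, -0.489], [0.002, -1.0, -0.002]]
ft_force: [0.1, 0.2, -0.9]
grip_width: 0.0163
```

jog_arm --rows '[{"hand": 0, "dx": 1.3, "dy": 0, "dz": 1.4, "ax": 0, "ay": 6.4, "az": 0}, {"hand": 0, "dx": 1.1, "dy": 0, "dz": 1.5, "ax": 0, "ay": 6.4, "az": 0}, {"hand": 0, "dx": 1.0, "dy": 0, "dz": 1.6, "ax": 0, "ay": 6.4, "az": 0}, {"hand": 0, "dx": 0.8, "dy": 0, "dz": 1.7, "ax": 0, "ay": 6.4, "az": 0}, {"hand": 0, "dx": 0.6, "dy": 0, "dz": 1.8, "ax": 0, "ay": 6.4, "az": 0}]'

```text
time_s: 10.6
position: [0.59, 0.2017, 0.0998]
tool_rot: [[-0.877, -0.002, 0.48], [-0.48, -0.0, -0.877], [0.002, -1.0, -0.001]]
ft_force: [1.0, -0.3, -1.3]
grip_width: 0.0161
```

```bash
python3 plan.py .621 .113 .09 -176.8 5 4
```

```text
pos [0.59   0.2017 0.0998] yaw -151.28 turn [ 0.02 25.52  0.13] t 10.6 w 0.0161 f [ 1.  -0.3 -1.3]
1 [0.3 0.2 1.8] [0.  6.4 0. ]
2 [0.1 0.2 1.9] [0.  6.4 0. ]
3 [-0.1  0.2  1.9] [0.  6.4 0. ]
4 [-0.3  0.2  1.8] [0.  6.4 0. ]
5 [-0.5  0.2  1.8] [0. 0. 0.]
```

jog_arm --rows '[{"hand": 0, "dx": 0.3, "dy": 0.2, "dz": 2.0, "ax": 0, "ay": 6.4, "az": 0}, {"hand": 0, "dx": 0.1, "dy": 0.2, "dz": 2.2, "ax": 0, "ay": 6.4, "az": 0}, {"hand": 0, "dx": -0.1, "dy": 0.2, "dz": 2.1, "ax": 0, "ay": 6.4, "az": 0}, {"hand": 0, "dx": -0.3, "dy": 0.2, "dz": 1.8, "ax": 0, "ay": 6.3, "az": 0}, {"hand": 0, "dx": -0.4, "dy": 0.1, "dz": 1.1, "ax": 0, "ay": 0, "az": 0}]'

```text
time_s: 11.02
position: [0.6225, 0.1135, 0.0907]
tool_rot: [[-0.998, -0.002, 0.057], [-0.057, -0.0, -0.998], [0.002, -1.0, 0.0]]
ft_force: [0.4, 0.1, 0.2]
grip_width: 0.0166
```

```bash
python3 - <<'E'
from h import *
im=snap('wrist','w9.png')
E
python3 plan.py .621 .113 .0255 -176.8 4
```

```text
pos [0.6232 0.1122 0.0907] yaw -176.49 turn [-0.03  0.31  0.11] t 11.07 w 0.0165 f [ 0.2 -0.9  0.3]
1 [ 0.   1.6 -0. ] [-0.   0.1  0. ]
2 [ 0.   1.6 -0. ] [-0.   0.1  0. ]
3 [ 0.   1.6 -0. ] [-0.   0.1  0. ]
4 [ 0.   1.6 -0. ] [-0.   0.1  0. ]
```

View pics/w9.png

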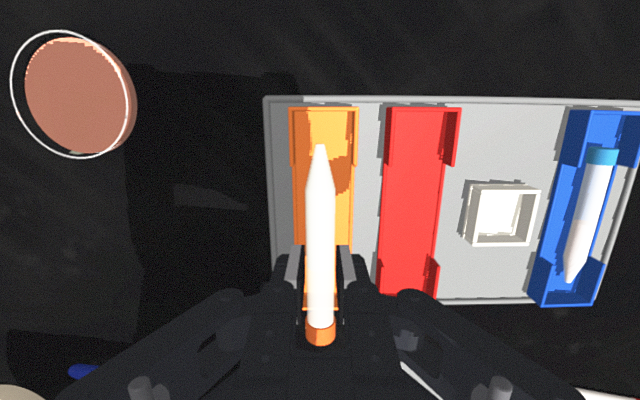

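The tube (column 320) lines up with the orange cradle, whose walls are at columns 290 and 355. Lowering.

jog_arm --rows '[{"hand": 0, "dx": 0, "dy": 2.0, "dz": 0, "ax": 0, "ay": 0, "az": 0}, {"hand": 0, "dx": 0, "dy": 2.0, "dz": 0, "ax": 0, "ay": 0, "az": 0}, {"hand": 0, "dx": 0, "dy": 1.6, "dz": 0, "ax": 0, "ay": 0, "az": 0}, {"hand": 0, "dx": 0, "dy": 0.7, "dz": 0, "ax": 0, "ay": 0, "az": 0}, {"hand": 0, "dx": 0, "dy": 0.3, "dz": 0, "ax": 0, "ay": 0, "az": 0}]'

```text
time_s: 11.48
position: [0.6218, 0.1158, 0.0248]
tool_rot: [[-0.998, -0.003, 0.064], [-0.064, 0.0, -0.998], [0.003, -1.0, -0.0]]
ft_force: [0.2, 0.2, 0.1]
grip_width: 0.0164
```

```bash
python3 - <<'E'
from h import *
im=snap('wrist','w10.png')
E
python3 plan.py .621 .113 .023 -176.8 1
```

```text
pos [0.6221 0.1157 0.0252] yaw -176.34 turn [0.01 0.46 0.11] t 11.53 w 0.016 f [ 0.3 -1.2 -1.1]
1 [0.1 0.2 0.3] [0.  0.5 0.1]
```

View pics/w10.png

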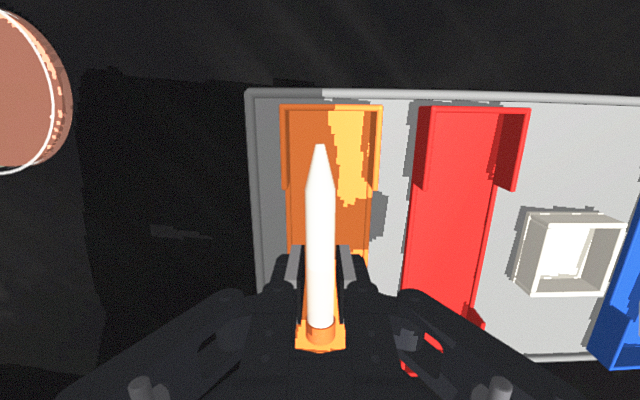

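The tube sits slightly left of the cradle's middle (column 320 against about 329), so I'll shift it 2 mm and lower it.

jog_arm --rows '[{"hand": 0, "dx": 0, "dy": 0, "dz": 0.2, "ax": 0, "ay": 0.4, "az": 0}, {"hand": 0, "dx": 0, "dy": 0.1, "dz": 0.1, "ax": 0, "ay": 0, "az": 0}, {"hand": 0, "dx": 0, "dy": 0.1, "dz": 0, "ax": 0, "ay": 0, "az": 0}, {"hand": 0, "dx": 0, "dy": 0, "dz": 0, "ax": 0, "ay": 0, "az": 0}, {"hand": 0, "dx": 0, "dy": 0, "dz": 0, "ax": 0, "ay": 0, "az": 0}]'

```text
time_s: 11.95
position: [0.623, 0.1122, 0.0247]
tool_rot: [[-0.998, 0.001, 0.055], [-0.055, -0.0, -0.998], [-0.001, -1.0, 0.0]]
ft_force: [-0.3, -0.1, -0.0]
grip_width: 0.0167
```

jog_arm --rows '[{"hand": 0, "dx": 0, "dy": 0.1, "dz": 0, "ax": 0, "ay": 0, "az": 0}, {"hand": 0, "dx": 0, "dy": 0.1, "dz": 0, "ax": 0, "ay": 0, "az": 0}, {"hand": 0, "dx": 0, "dy": 0, "dz": 0, "ax": 0, "ay": 0, "az": 0}, {"hand": 0.25, "dx": 0, "dy": 0, "dz": 0, "ax": 0, "ay": 0, "az": 0}, {"hand": 0.35, "dx": 0, "dy": 0, "dz": 0, "ax": 0, "ay": 0, "az": 0}]'

```text
time_s: 12.37
position: [0.6228, 0.1122, 0.0223]
tool_rot: [[-0.999, -0.0, 0.055], [-0.055, -0.0, -0.999], [0.0, -1.0, 0.0]]
ft_force: [-0.7, -0.6, 0.7]
grip_width: 0.0301
```

jog_arm --rows '[{"hand": 0.45, "dx": 0, "dy": -0.5, "dz": 0, "ax": 0, "ay": 0, "az": 0}, {"hand": 0.45, "dx": 0, "dy": -2.0, "dz": 0, "ax": 0, "ay": 0, "az": 0}, {"hand": 0.45, "dx": 0, "dy": -2.5, "dz": 0, "ax": 0, "ay": 0, "az": 0}, {"hand": 0.7, "dx": 0, "dy": -2.0, "dz": 0, "ax": 0, "ay": 0, "az": 0}, {"hand": 0.7, "dx": 0, "dy": -1.0, "dz": 0, "ax": 0, "ay": 0, "az": 0}]'

```text
time_s: 12.78
position: [0.6238, 0.1122, 0.1055]
tool_rot: [[-0.998, 0.004, 0.055], [-0.055, -0.0, -0.999], [-0.004, -1.0, 0.0]]
ft_force: [-0.1, -1.1, -0.4]
grip_width: 0.0595
```

```bash
python3 - <<'E'
from h import *
im=snap('wrist','w11.png')
E
python3 plan.py .414 -.229 .12 -102.8 15 13
```

```text
pos [0.6242 0.1122 0.1062] yaw -176.86 turn [ -0.23 -74.06  -0.27] t 12.83 w 0.0599 f [1.4 0.1 1.4]
1 [ 1.5 -0.1  2.2] [-0.  -5.7 -0. ]
2 [ 1.7 -0.1  2. ] [-0.  -5.7 -0. ]
3 [ 1.9 -0.1  1.8] [-0.  -5.7 -0. ]
4 [ 2.1 -0.1  1.6] [-0.  -5.7 -0. ]
5 [ 2.2 -0.1  1.4] [-0.  -5.7 -0. ]
6 [ 2.4 -0.1  1.2] [-0.  -5.7 -0. ]
7 [ 2.5 -0.1  1. ] [-0.  -5.7 -0. ]
8 [ 2.6 -0.1  0.7] [-0.  -5.7 -0. ]
9 [ 2.6 -0.1  0.4] [-0.  -5.7 -0. ]
10 [ 2.7 -0.1  0.2] [-0.  -5.7 -0. ]
11 [ 2.7 -0.1 -0.1] [-0.  -5.7 -0. ]
12 [ 2.6 -0.1 -0.4] [-0.  -5.7 -0. ]
13 [ 2.6 -0.1 -0.6] [-0.  -5.7 -0. ]
14 [ 2.5 -0.1 -0.9] [-0. -0. -0.]
15 [ 2.5 -0.1 -0.9] [-0. -0. -0.]
```

View pics/w11.png

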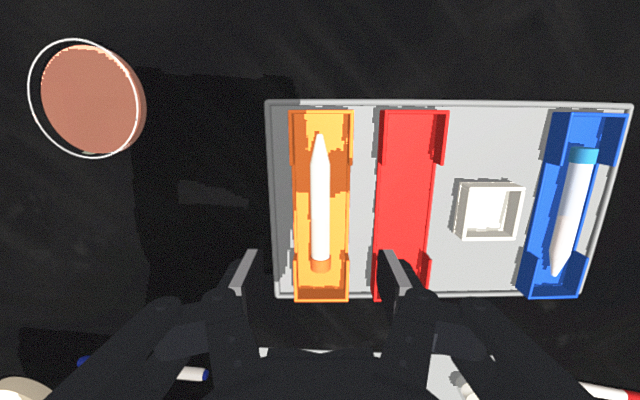

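The orange tube lies in its cradle from (320,135) to (320,270), and the blue one is still in place. Next the red marker. The path passes over the 46 mm vials at z = 0.11.

jog_arm --rows '[{"hand": 0.7, "dx": 1.5, "dy": -0.1, "dz": 2.2, "ax": 0, "ay": -5.7, "az": 0}, {"hand": 0.7, "dx": 1.7, "dy": -0.1, "dz": 2.0, "ax": 0, "ay": -5.7, "az": 0}, {"hand": 0.7, "dx": 1.9, "dy": -0.1, "dz": 1.8, "ax": 0, "ay": -5.7, "az": 0}, {"hand": 0.7, "dx": 2.1, "dy": -0.1, "dz": 1.6, "ax": 0, "ay": -5.7, "az": 0}, {"hand": 0.7, "dx": 2.2, "dy": -0.1, "dz": 1.4, "ax": 0, "ay": -5.7, "az": 0}]'

```text
time_s: 13.25
position: [0.5523, -0.0004, 0.1065]
tool_rot: [[-0.849, -0.001, 0.529], [-0.529, 0.0, -0.849], [0.001, -1.0, -0.001]]
ft_force: [0.7, -0.1, 0.3]
grip_width: 0.06
```

jog_arm --rows '[{"hand": 0.7, "dx": 2.4, "dy": -0.1, "dz": 1.2, "ax": 0, "ay": -5.7, "az": 0}, {"hand": 0.7, "dx": 2.5, "dy": -0.1, "dz": 1.0, "ax": 0, "ay": -5.7, "az": 0}, {"hand": 0.7, "dx": 2.6, "dy": -0.1, "dz": 0.7, "ax": 0, "ay": -5.7, "az": 0}, {"hand": 0.7, "dx": 2.6, "dy": -0.1, "dz": 0.4, "ax": 0, "ay": -5.7, "az": 0}, {"hand": 0.7, "dx": 2.7, "dy": -0.1, "dz": 0.2, "ax": 0, "ay": -5.7, "az": 0}]'

```text
time_s: 13.67
position: [0.482, -0.1144, 0.1116]
tool_rot: [[-0.494, -0.001, 0.87], [-0.87, 0.001, -0.494], [0.0, -1.0, -0.001]]
ft_force: [-0.2, 0.4, -0.6]
grip_width: 0.0598
```

```bash
python3 plan.py .414 -.229 .10 -102.8 5 3
```

```text
pos [ 0.482  -0.1144  0.1116] yaw -119.58 turn [  0.08 -16.78  -0.01] t 13.67 w 0.0598 f [-0.2  0.4 -0.6]
1 [ 2.7  0.2 -0. ] [ 0.  -5.6 -0. ]
2 [ 2.6  0.2 -0.3] [ 0.  -5.6 -0. ]
3 [ 2.6  0.2 -0.6] [ 0.  -5.6 -0. ]
4 [ 2.5  0.2 -0.8] [ 0. -0. -0.]
5 [ 2.5  0.2 -0.8] [ 0. -0. -0.]
```

jog_arm --rows '[{"hand": 0.7, "dx": 3.0, "dy": 0.2, "dz": 0, "ax": 0, "ay": -5.6, "az": 0}, {"hand": 0.7, "dx": 3.1, "dy": 0.2, "dz": -0.4, "ax": 0, "ay": -5.6, "az": 0}, {"hand": 0.7, "dx": 3.0, "dy": 0.2, "dz": -0.7, "ax": 0, "ay": -5.6, "az": 0}, {"hand": 0.7, "dx": 2.5, "dy": 0.2, "dz": -0.8, "ax": 0, "ay": 0, "az": 0}, {"hand": 0.7, "dx": 1.3, "dy": 0.2, "dz": -0.5, "ax": 0, "ay": 0, "az": 0}]'

```text
time_s: 14.08
position: [0.4129, -0.2285, 0.1016]
tool_rot: [[-0.228, -0.001, 0.974], [-0.974, 0.0, -0.228], [-0.0, -1.0, -0.001]]
ft_force: [0.4, -0.1, 0.0]
grip_width: 0.0596
```

```bash
python3 - <<'E'
from h import *
st=status.observe(); im=snap('wrist','w12.png')
c=cam('wrist',st)
for dl in (-.07,0,.07): print(proj(c,[[.4138+dl*np.cos(np.radians(77.3)),-.2293+dl*np.sin(np.radians(77.3)),.0075]]).round(0))
E
python3 plan.py .414 -.229 .011 -102.8 4
```

```text
[[323. 280.]]
[[322. 208.]]
[[321. 122.]]
pos [ 0.4123 -0.2293  0.1012] yaw -103.23 turn [ 0.09 -0.43  0.  ] t 14.13 w 0.0596 f [-0.3 -2.9 -1. ]
1 [-0.   2.3  0. ] [ 0.  -0.1  0. ]
2 [-0.   2.3  0. ] [ 0.  -0.1  0. ]
3 [-0.   2.3  0. ] [ 0.  -0.1  0. ]
4 [-0.   2.3  0. ] [ 0.  -0.1  0. ]
```

View pics/w12.png

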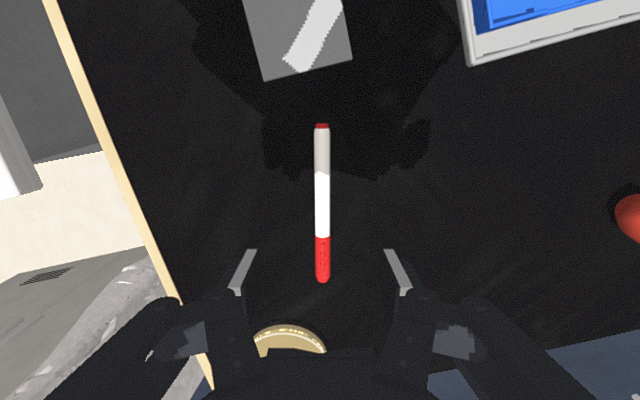

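The red marker runs from (322,124) to (322,283) and matches the prediction, centred between the fingers. It's only 13 mm high, so I'll go a little lower and close gently.

jog_arm --rows '[{"hand": 0.7, "dx": 0, "dy": 2.8, "dz": 0.1, "ax": 0, "ay": -0.3, "az": 0}, {"hand": 0.7, "dx": 0, "dy": 2.8, "dz": 0, "ax": 0, "ay": 0, "az": 0}, {"hand": 0.7, "dx": 0, "dy": 2.2, "dz": 0, "ax": 0, "ay": 0, "az": 0}, {"hand": 0.7, "dx": 0, "dy": 1.1, "dz": 0, "ax": 0, "ay": 0, "az": 0}, {"hand": 0.5, "dx": 0, "dy": 0.5, "dz": 0, "ax": 0, "ay": 0, "az": 0}]'

```text
time_s: 14.55
position: [0.4146, -0.2257, 0.0062]
tool_rot: [[-0.221, -0.003, 0.975], [-0.975, 0.003, -0.221], [-0.002, -1.0, -0.003]]
ft_force: [0.0, -0.2, 0.6]
grip_width: 0.0489
```

jog_arm --rows '[{"hand": 0.4, "dx": 0, "dy": 0, "dz": 0, "ax": 0, "ay": 0, "az": 0}, {"hand": 0.3, "dx": 0, "dy": 0, "dz": 0, "ax": 0, "ay": 0, "az": 0}, {"hand": 0.25, "dx": 0, "dy": 0, "dz": 0, "ax": 0, "ay": 0, "az": 0}, {"hand": 0.25, "dx": 0, "dy": 0, "dz": 0, "ax": 0, "ay": 0, "az": 0}, {"hand": 0.25, "dx": 0, "dy": 0, "dz": 0, "ax": 0, "ay": 0, "az": 0}]'

```text
time_s: 14.97
position: [0.4156, -0.227, 0.009]
tool_rot: [[-0.221, 0.001, 0.975], [-0.975, -0.001, -0.221], [0.001, -1.0, 0.001]]
ft_force: [0.1, 0.2, 0.0]
grip_width: 0.0214
```

jog_arm --rows '[{"hand": 0.25, "dx": 0, "dy": 0.2, "dz": 0, "ax": 0, "ay": 0, "az": 0}, {"hand": 0.25, "dx": 0, "dy": 0.2, "dz": 0, "ax": 0, "ay": 0, "az": 0}, {"hand": 0.25, "dx": 0, "dy": 0, "dz": 0, "ax": 0, "ay": 0, "az": 0}, {"hand": 0.25, "dx": 0, "dy": 0, "dz": 0, "ax": 0, "ay": 0, "az": 0}, {"hand": 0.25, "dx": 0, "dy": 0, "dz": 0, "ax": 0, "ay": 0, "az": 0}]'

```text
time_s: 15.38
position: [0.4154, -0.2268, 0.0043]
tool_rot: [[-0.221, -0.0, 0.975], [-0.975, 0.0, -0.221], [-0.0, -1.0, -0.0]]
ft_force: [-0.6, -1.3, -0.3]
grip_width: 0.0217
```

jog_arm --rows '[{"hand": 0, "dx": 0, "dy": 0, "dz": 0, "ax": 0, "ay": 0, "az": 0}, {"hand": 0, "dx": 0, "dy": 0, "dz": 0, "ax": 0, "ay": 0, "az": 0}, {"hand": 0, "dx": 0, "dy": 0, "dz": 0, "ax": 0, "ay": 0, "az": 0}, {"hand": 0, "dx": 0, "dy": 0, "dz": 0, "ax": 0, "ay": 0, "az": 0}, {"hand": 0, "dx": 0, "dy": 0, "dz": 0, "ax": 0, "ay": 0, "az": 0}]'

```text
time_s: 15.8
position: [0.4155, -0.2269, 0.0044]
tool_rot: [[-0.221, 0.0, 0.975], [-0.975, -0.0, -0.221], [0.0, -1.0, 0.0]]
ft_force: [-0.2, 0.1, 3.6]
grip_width: 0.0111
```

jog_arm --rows '[{"hand": 0, "dx": 0, "dy": -1.5, "dz": 0, "ax": 0, "ay": 0, "az": 0}, {"hand": 0, "dx": 0, "dy": -2.5, "dz": 0, "ax": 0, "ay": 0, "az": 0}, {"hand": 0, "dx": 0, "dy": -2.5, "dz": 0, "ax": 0, "ay": 0, "az": 0}, {"hand": 0, "dx": 0, "dy": -2.0, "dz": 0, "ax": 0, "ay": 0, "az": 0}, {"hand": 0, "dx": 0, "dy": -1.5, "dz": 0, "ax": 0, "ay": 0, "az": 0}]'

```text
time_s: 16.22
position: [0.4155, -0.2269, 0.1059]
tool_rot: [[-0.221, 0.001, 0.975], [-0.975, -0.001, -0.221], [0.001, -1.0, 0.001]]
ft_force: [-0.5, -0.8, 0.1]
grip_width: 0.0113
```

```bash
python3 - <<'E'
from h import *
im=snap('wrist','w13.png')
E
python3 plan.py .625 .0435 .10 -176.8 15 13
```

```text
pos [ 0.4164 -0.2276  0.108 ] yaw -102.75 turn [-0.32 74.05 -0.04] t 16.27 w 0.0112 f [ 1.5 -0.4  2.9]
1 [-2.1  0.   1. ] [-0.   5.7 -0. ]
2 [-2.2  0.   0.8] [-0.   5.7 -0. ]
3 [-2.2  0.   0.5] [-0.   5.7 -0. ]
4 [-2.3  0.   0.3] [-0.   5.7 -0. ]
5 [-2.3  0.   0.1] [-0.   5.7 -0. ]
6 [-2.3  0.  -0.2] [-0.   5.7 -0. ]
7 [-2.2  0.  -0.4] [-0.   5.7 -0. ]
8 [-2.2  0.  -0.6] [-0.   5.7 -0. ]
9 [-2.1  0.  -0.8] [-0.   5.7 -0. ]
10 [-2.  0. -1.] [-0.   5.7 -0. ]
11 [-1.9  0.  -1.2] [-0.   5.7 -0. ]
12 [-1.8  0.  -1.4] [-0.   5.7 -0. ]
13 [-1.6  0.  -1.6] [-0.   5.7 -0. ]
14 [-1.5  0.  -1.7] [-0.  0. -0.]
15 [-1.5  0.  -1.7] [-0.  0. -0.]
```

View pics/w13.png

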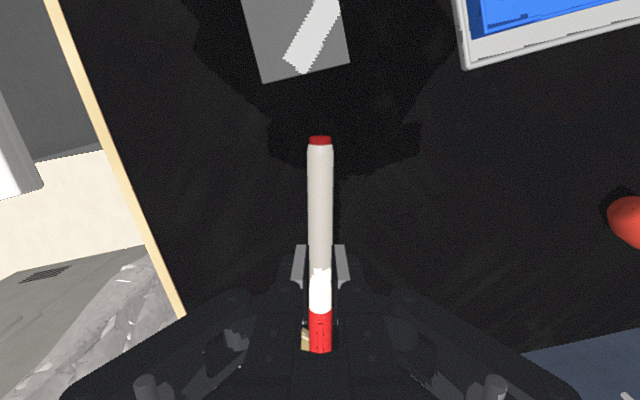

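The red marker is held in the middle, from (320,138) to (320,350). Carrying it to the red cradle; the path stays above the vials and the carrier.

jog_arm --rows '[{"hand": 0, "dx": -2.1, "dy": 0, "dz": 1.0, "ax": 0, "ay": 5.7, "az": 0}, {"hand": 0, "dx": -2.2, "dy": 0, "dz": 0.8, "ax": 0, "ay": 5.7, "az": 0}, {"hand": 0, "dx": -2.2, "dy": 0, "dz": 0.5, "ax": 0, "ay": 5.7, "az": 0}, {"hand": 0, "dx": -2.3, "dy": 0, "dz": 0.3, "ax": 0, "ay": 5.7, "az": 0}, {"hand": 0, "dx": -2.3, "dy": 0, "dz": 0.1, "ax": 0, "ay": 5.7, "az": 0}]'

```text
time_s: 16.68
position: [0.4864, -0.1346, 0.1037]
tool_rot: [[-0.663, -0.001, 0.748], [-0.748, 0.0, -0.663], [0.0, -1.0, -0.001]]
ft_force: [0.2, 0.2, -0.9]
grip_width: 0.0115
```

jog_arm --rows '[{"hand": 0, "dx": -2.3, "dy": 0, "dz": -0.2, "ax": 0, "ay": 5.7, "az": 0}, {"hand": 0, "dx": -2.2, "dy": 0, "dz": -0.4, "ax": 0, "ay": 5.7, "az": 0}, {"hand": 0, "dx": -2.2, "dy": 0, "dz": -0.6, "ax": 0, "ay": 5.7, "az": 0}, {"hand": 0, "dx": -2.1, "dy": 0, "dz": -0.8, "ax": 0, "ay": 5.7, "az": 0}, {"hand": 0, "dx": -2.0, "dy": 0, "dz": -1.0, "ax": 0, "ay": 5.7, "az": 0}]'

```text
time_s: 17.1
position: [0.5546, -0.0443, 0.1036]
tool_rot: [[-0.94, -0.001, 0.341], [-0.341, 0.0, -0.94], [0.001, -1.0, -0.001]]
ft_force: [0.2, 0.3, 0.0]
grip_width: 0.0111
```

```bash
python3 plan.py .628 .0435 .09 -176.8 5 3
```

```text
pos [ 0.5546 -0.0443  0.1036] yaw -160.04 turn [ 0.03 16.76  0.06] t 17.1 w 0.0111 f [0.2 0.3 0. ]
1 [-2.   0.3 -1.2] [0.  5.6 0. ]
2 [-1.9  0.3 -1.3] [0.  5.6 0. ]
3 [-1.7  0.3 -1.5] [0.  5.6 0. ]
4 [-1.6  0.3 -1.7] [0. 0. 0.]
5 [-1.6  0.3 -1.7] [0. 0. 0.]
```

jog_arm --rows '[{"hand": 0, "dx": -2.4, "dy": 0.3, "dz": -1.4, "ax": 0, "ay": 5.6, "az": 0}, {"hand": 0, "dx": -2.2, "dy": 0.3, "dz": -1.6, "ax": 0, "ay": 5.6, "az": 0}, {"hand": 0, "dx": -1.9, "dy": 0.3, "dz": -1.7, "ax": 0, "ay": 5.5, "az": 0}, {"hand": 0, "dx": -1.5, "dy": 0.3, "dz": -1.7, "ax": 0, "ay": 0, "az": 0}, {"hand": 0, "dx": -0.8, "dy": 0.2, "dz": -1.0, "ax": 0, "ay": 0, "az": 0}]'

```text
time_s: 17.52
position: [0.6273, 0.0471, 0.089]
tool_rot: [[-0.998, -0.001, 0.063], [-0.063, 0.0, -0.998], [0.001, -1.0, -0.0]]
ft_force: [-0.1, 0.1, -0.2]
grip_width: 0.0111
```

```bash
python3 - <<'E'
from h import *
st=status.observe(); im=snap('wrist','w14.png')
c=cam('wrist',st); u=np.array([np.cos(np.radians(3.2)),np.sin(np.radians(3.2)),0]); v=np.array([-u[1],u[0],0])
for a,b in ((81,24),(81,-24),(-81,24),(-81,-24)): print(a,b,proj(c,[np.array([.625,.0435,.026])+u*a/1e3+v*b/1e3]).round(0))
E
python3 plan.py .628 .0435 .016 -176.8 4
```

```text
81 24 [[292. 107.]]
81 -24 [[364. 108.]]
-81 24 [[296. 312.]]
-81 -24 [[354. 312.]]
pos [0.6276 0.048  0.0888] yaw -176.31 turn [0.05 0.49 0.05] t 17.57 w 0.0113 f [-1.3  1.1 -0.4]
1 [-0.   1.8  0.1] [0.  0.1 0. ]
2 [-0.   1.8  0.1] [0.  0.1 0. ]
3 [-0.   1.8  0.1] [0.  0.1 0. ]
4 [-0.   1.8  0.1] [0.  0.1 0. ]
```

View pics/w14.png

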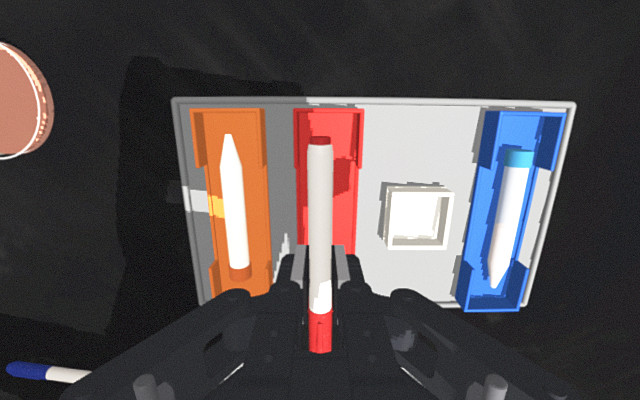

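The red cradle's far rim is at (294,109) to (363,108), against (292,107) to (364,108) predicted. I'll shift 4 mm to the right while lowering.

jog_arm --rows '[{"hand": 0, "dx": 0, "dy": 2.0, "dz": 0.2, "ax": 0, "ay": 0.4, "az": 0}, {"hand": 0, "dx": 0, "dy": 2.0, "dz": 0.2, "ax": 0, "ay": 0, "az": 0}, {"hand": 0, "dx": 0, "dy": 1.5, "dz": 0, "ax": 0, "ay": 0, "az": 0}, {"hand": 0, "dx": 0, "dy": 0.7, "dz": 0, "ax": 0, "ay": 0, "az": 0}, {"hand": 0, "dx": 0, "dy": 0.3, "dz": 0, "ax": 0, "ay": 0, "az": 0}]'

```text
time_s: 17.98
position: [0.6259, 0.0406, 0.0241]
tool_rot: [[-0.999, -0.003, 0.054], [-0.054, 0.0, -0.999], [0.003, -1.0, -0.0]]
ft_force: [0.2, 0.0, -0.1]
grip_width: 0.0112
```

```bash
python3 - <<'E'
from h import *
im=snap('wrist','w15.png')
E
python3 plan.py .628 .0435 .015 -176.8 2
```

```text
pos [0.6263 0.0407 0.0245] yaw -176.88 turn [ 0.01 -0.08  0.09] t 18.03 w 0.0114 f [-0.9  0.2  0.8]
1 [-0.1  0.5 -0.1] [ 0. -0.  0.]
2 [-0.1  0.5 -0.1] [ 0. -0.  0.]
```

View pics/w15.png

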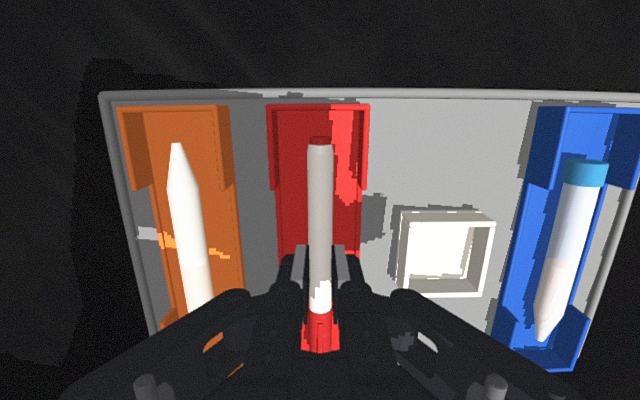

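The marker (column 320) is centred between the walls at columns 277 and 360. I'll lower the last 9 mm.

jog_arm --rows '[{"hand": 0, "dx": -0.1, "dy": 0.3, "dz": 0, "ax": 0, "ay": 0, "az": 0}, {"hand": 0, "dx": 0, "dy": 0.3, "dz": -0.1, "ax": 0, "ay": 0, "az": 0}, {"hand": 0, "dx": 0, "dy": 0.2, "dz": 0, "ax": 0, "ay": 0, "az": 0}, {"hand": 0, "dx": 0, "dy": 0.1, "dz": 0, "ax": 0, "ay": 0, "az": 0}, {"hand": 0, "dx": 0, "dy": 0, "dz": 0, "ax": 0, "ay": 0, "az": 0}]'

```text
time_s: 18.45
position: [0.6278, 0.0423, 0.0164]
tool_rot: [[-0.998, 0.0, 0.055], [-0.055, -0.0, -0.998], [-0.0, -1.0, 0.0]]
ft_force: [0.6, -0.0, -0.6]
grip_width: 0.0108
```

jog_arm --rows '[{"hand": 0, "dx": 0, "dy": 0.1, "dz": 0, "ax": 0, "ay": 0, "az": 0}, {"hand": 0, "dx": 0, "dy": 0.1, "dz": 0, "ax": 0, "ay": 0, "az": 0}, {"hand": 0, "dx": 0, "dy": 0, "dz": 0, "ax": 0, "ay": 0, "az": 0}, {"hand": 0, "dx": 0, "dy": 0, "dz": 0, "ax": 0, "ay": 0, "az": 0}, {"hand": 0, "dx": 0, "dy": 0, "dz": 0, "ax": 0, "ay": 0, "az": 0}]'

```text
time_s: 18.87
position: [0.6278, 0.0423, 0.0144]
tool_rot: [[-0.999, 0.0, 0.055], [-0.055, -0.0, -0.999], [-0.0, -1.0, 0.0]]
ft_force: [-0.7, 0.5, -0.4]
grip_width: 0.0115
```

jog_arm --rows '[{"hand": 0.2, "dx": 0, "dy": 0, "dz": 0, "ax": 0, "ay": 0, "az": 0}, {"hand": 0.3, "dx": 0, "dy": 0, "dz": 0, "ax": 0, "ay": 0, "az": 0}, {"hand": 0.35, "dx": 0, "dy": -0.3, "dz": 0, "ax": 0, "ay": 0, "az": 0}, {"hand": 0.4, "dx": 0, "dy": -1.5, "dz": 0, "ax": 0, "ay": 0, "az": 0}, {"hand": 0.4, "dx": 0, "dy": -2.5, "dz": 0, "ax": 0, "ay": 0, "az": 0}]'

```text
time_s: 19.28
position: [0.6265, 0.0424, 0.0558]
tool_rot: [[-0.998, -0.005, 0.055], [-0.055, 0.001, -0.999], [0.005, -1.0, -0.001]]
ft_force: [0.1, -0.2, 0.0]
grip_width: 0.034
```

jog_arm --rows '[{"hand": 0.6, "dx": 0, "dy": -2.5, "dz": 0, "ax": 0, "ay": 0, "az": 0}, {"hand": 0.6, "dx": 0, "dy": -2.0, "dz": 0, "ax": 0, "ay": 0, "az": 0}, {"hand": 0.6, "dx": 0, "dy": -1.0, "dz": 0, "ax": 0, "ay": 0, "az": 0}, {"hand": 0.6, "dx": 0, "dy": 0, "dz": 0, "ax": 0, "ay": 0, "az": 0}, {"hand": 0.6, "dx": 0, "dy": 0, "dz": 0, "ax": 0, "ay": 0, "az": 0}]'

```text
time_s: 19.7
position: [0.6276, 0.0423, 0.1119]
tool_rot: [[-0.999, -0.0, 0.055], [-0.055, 0.0, -0.999], [0.0, -1.0, -0.0]]
ft_force: [-0.6, 0.1, -0.6]
grip_width: 0.0512
```

```bash
python3 - <<'E'
from h import *
im=snap('wrist','w16.png')
E
python3 plan.py .4255 -.058 .11 -176.8 10
```

```text
pos [0.6272 0.0423 0.1111] yaw -176.87 turn [ 0.02 -0.07  0.11] t 19.75 w 0.0505 f [-0.1 -0.2  0.1]
1 [2.1 0.  0.9] [ 0. -0.  0.]
2 [2.1 0.  0.9] [ 0. -0.  0.]
3 [2.1 0.  0.9] [ 0. -0.  0.]
4 [2.1 0.  0.9] [ 0. -0.  0.]
5 [2.1 0.  0.9] [ 0. -0.  0.]
6 [2.1 0.  0.9] [ 0. -0.  0.]
7 [2.1 0.  0.9] [ 0. -0.  0.]
8 [2.1 0.  0.9] [ 0. -0.  0.]
9 [2.1 0.  0.9] [ 0. -0.  0.]
10 [2.1 0.  0.9] [ 0. -0.  0.]
```

View pics/w16.png

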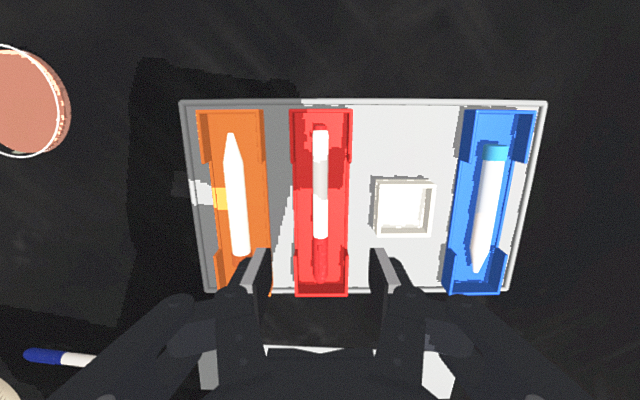

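The red marker lies flat in the red cradle, from (320,125) to (320,282), between end walls at rows 110 and 295. Next is the white vial.

jog_arm --rows '[{"hand": 0.6, "dx": 2.0, "dy": 0, "dz": 0.8, "ax": 0, "ay": 0, "az": 0}, {"hand": 0.6, "dx": 2.8, "dy": 0, "dz": 1.2, "ax": 0, "ay": 0, "az": 0}, {"hand": 0.6, "dx": 3.2, "dy": 0, "dz": 1.4, "ax": 0, "ay": 0, "az": 0}, {"hand": 0.6, "dx": 3.2, "dy": 0, "dz": 1.4, "ax": 0, "ay": 0, "az": 0}, {"hand": 0.6, "dx": 3.2, "dy": 0, "dz": 1.4, "ax": 0, "ay": 0, "az": 0}]'

```text
time_s: 20.17
position: [0.4851, -0.0277, 0.1108]
tool_rot: [[-0.998, -0.003, 0.055], [-0.055, 0.001, -0.998], [0.003, -1.0, -0.001]]
ft_force: [0.6, -0.4, -0.6]
grip_width: 0.0508
```

jog_arm --rows '[{"hand": 0.6, "dx": 2.7, "dy": 0, "dz": 1.2, "ax": 0, "ay": 0, "az": 0}, {"hand": 0.6, "dx": 2.0, "dy": 0, "dz": 0.8, "ax": 0, "ay": 0, "az": 0}, {"hand": 0.6, "dx": 1.3, "dy": 0, "dz": 0.6, "ax": 0, "ay": 0, "az": 0}, {"hand": 0.6, "dx": 0.5, "dy": 0, "dz": 0.2, "ax": 0, "ay": 0, "az": 0}, {"hand": 0.6, "dx": 0, "dy": 0, "dz": 0, "ax": 0, "ay": 0, "az": 0}]'

```text
time_s: 20.58
position: [0.4231, -0.0591, 0.1116]
tool_rot: [[-0.999, -0.002, 0.053], [-0.053, 0.001, -0.999], [0.002, -1.0, -0.001]]
ft_force: [0.6, -0.1, 0.5]
grip_width: 0.0511
```

```bash
python3 - <<'E'
from h import *
st=status.observe(); im=snap('wrist','w17.png')
c=cam('wrist',st); print(proj(c,[[.4255,-.058,.046],[.4255,-.058,.002]]))
E
python3 plan.py .4255 -.058 .034 -176.8 4
```

```text
[[320.60907959 213.86011264]
 [320.58612731 197.22038846]]
pos [ 0.424  -0.059   0.1118] yaw -176.91 turn [ 0.03 -0.11  0.05] t 20.63 w 0.0513 f [ 0.6 -0.5  0.3]
1 [-0.  2. -0.] [ 0. -0.  0.]
2 [-0.  2. -0.] [ 0. -0.  0.]
3 [-0.  2. -0.] [ 0. -0.  0.]
4 [-0.  2. -0.] [ 0. -0.  0.]
```

View pics/w17.png

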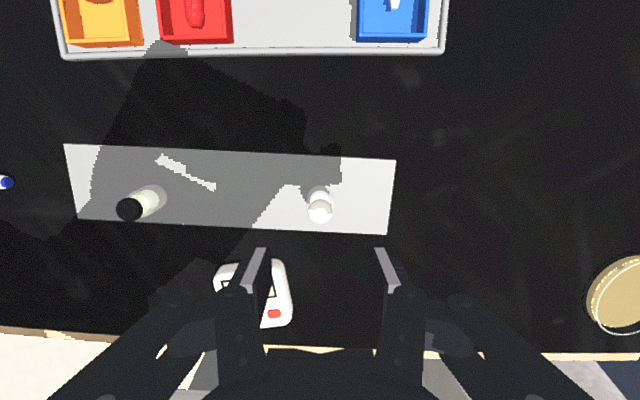

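The white cap is at (320,213), against (321,214) predicted. Descending to cap height.

jog_arm --rows '[{"hand": 0.6, "dx": -0.1, "dy": 2.2, "dz": 0, "ax": 0, "ay": 0, "az": 0}, {"hand": 0.6, "dx": 0, "dy": 2.4, "dz": 0, "ax": 0, "ay": 0, "az": 0}, {"hand": 0.6, "dx": 0, "dy": 1.8, "dz": 0, "ax": 0, "ay": 0, "az": 0}, {"hand": 0.6, "dx": 0, "dy": 0.8, "dz": 0, "ax": 0, "ay": 0, "az": 0}, {"hand": 0.6, "dx": 0, "dy": 0.4, "dz": 0, "ax": 0, "ay": 0, "az": 0}]'

```text
time_s: 21.05
position: [0.4252, -0.0585, 0.0351]
tool_rot: [[-0.998, -0.002, 0.055], [-0.055, 0.001, -0.998], [0.002, -1.0, -0.001]]
ft_force: [0.7, -0.4, -0.3]
grip_width: 0.0513
```

jog_arm --rows '[{"hand": 0.5, "dx": 0, "dy": 0.1, "dz": 0, "ax": 0, "ay": 0, "az": 0}, {"hand": 0.4, "dx": 0, "dy": 0, "dz": 0, "ax": 0, "ay": 0, "az": 0}, {"hand": 0.35, "dx": 0, "dy": 0, "dz": 0, "ax": 0, "ay": 0, "az": 0}, {"hand": 0.35, "dx": 0, "dy": 0, "dz": 0, "ax": 0, "ay": 0, "az": 0}, {"hand": 0.35, "dx": 0, "dy": 0, "dz": 0, "ax": 0, "ay": 0, "az": 0}]'

```text
time_s: 21.47
position: [0.4253, -0.0591, 0.0359]
tool_rot: [[-0.999, 0.001, 0.055], [-0.055, -0.001, -0.999], [-0.001, -1.0, 0.001]]
ft_force: [-0.1, -0.9, 0.4]
grip_width: 0.0298
```

```bash
python3 - <<'E'
from h import *
im=snap('wrist','w18.png')
E
python3 plan.py .4255 -.058 .034 -176.8 1
```

```text
pos [ 0.4252 -0.059   0.0358] yaw -176.87 turn [-0.03 -0.07 -0.05] t 21.52 w 0.0302 f [0.7 0.6 0.2]
1 [-0.   0.2 -0.1] [-0.  -0.1 -0.1]
```

View pics/w18.png

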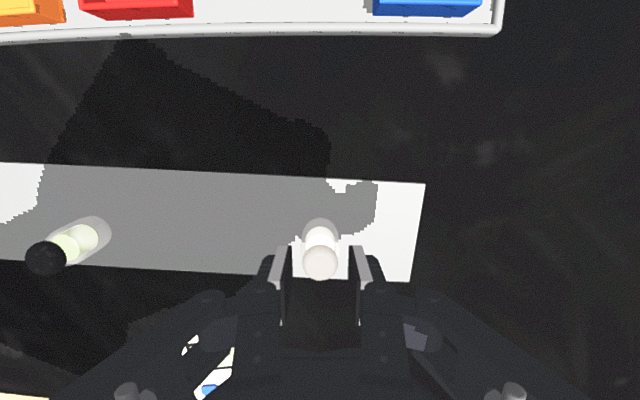

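The cap at (320,262) is centred between the pads. Closing.

jog_arm --rows '[{"hand": 0.3, "dx": 0, "dy": 0.2, "dz": 0, "ax": 0, "ay": 0, "az": 0}, {"hand": 0.2, "dx": 0, "dy": 0, "dz": 0, "ax": 0, "ay": 0, "az": 0}, {"hand": 0, "dx": 0, "dy": 0, "dz": 0, "ax": 0, "ay": 0, "az": 0}, {"hand": 0, "dx": 0, "dy": 0, "dz": 0, "ax": 0, "ay": 0, "az": 0}, {"hand": 0, "dx": 0, "dy": 0, "dz": 0, "ax": 0, "ay": 0, "az": 0}]' --newtons 35

```text
time_s: 21.93
position: [0.425, -0.059, 0.0334]
tool_rot: [[-0.999, 0.0, 0.055], [-0.055, -0.0, -0.999], [-0.0, -1.0, 0.0]]
ft_force: [0.3, 0.2, 3.0]
grip_width: 0.0163
```

jog_arm --rows '[{"hand": 0, "dx": 0, "dy": 0, "dz": 0, "ax": 0, "ay": 0, "az": 0}, {"hand": 0, "dx": 0, "dy": 0, "dz": 0, "ax": 0, "ay": 0, "az": 0}, {"hand": 0, "dx": 0, "dy": -0.5, "dz": 0, "ax": 0, "ay": 0, "az": 0}, {"hand": 0, "dx": 0, "dy": -1.0, "dz": 0, "ax": 0, "ay": 0, "az": 0}, {"hand": 0, "dx": 0, "dy": -1.0, "dz": 0, "ax": 0, "ay": 0, "az": 0}]'

```text
time_s: 22.35
position: [0.4248, -0.0588, 0.0586]
tool_rot: [[-0.999, -0.001, 0.055], [-0.055, 0.001, -0.999], [0.001, -1.0, -0.001]]
ft_force: [0.1, -0.7, 0.5]
grip_width: 0.0165
```

```bash
python3 - <<'E'
from h import *
im=snap('wrist','w19.png'); s=snap('side','s19.png'); cv2.imwrite('pics/s19z.png',cv2.resize(s[150:330,200:400,::-1],None,fx=3,fy=3,interpolation=cv2.INTER_CUBIC))
E
python3 plan.py .629 -.0265 .11 -176.8 10
```

```text
pos [ 0.4256 -0.0591  0.0594] yaw -176.87 turn [-0.06 -0.07 -0.12] t 22.45 w 0.0168 f [-0.4  0.4  0.1]
1 [-2.  -0.5 -0.2] [-0. -0. -0.]
2 [-2.  -0.5 -0.2] [-0. -0. -0.]
3 [-2.  -0.5 -0.2] [-0. -0. -0.]
4 [-2.  -0.5 -0.2] [-0. -0. -0.]
5 [-2.  -0.5 -0.2] [-0. -0. -0.]
6 [-2.  -0.5 -0.2] [-0. -0. -0.]
7 [-2.  -0.5 -0.2] [-0. -0. -0.]
8 [-2.  -0.5 -0.2] [-0. -0. -0.]
9 [-2.  -0.5 -0.2] [-0. -0. -0.]
10 [-2.  -0.5 -0.2] [-0. -0. -0.]
```

View pics/w19.png

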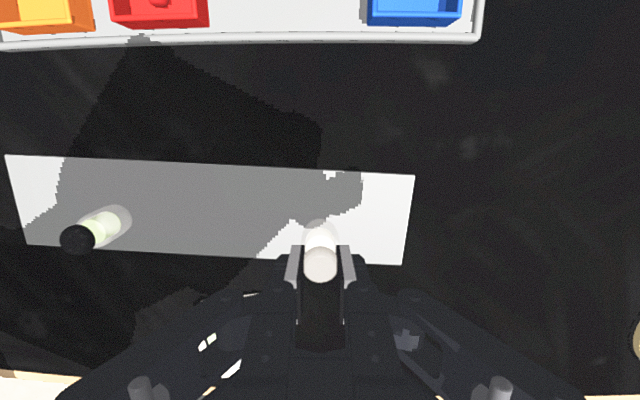

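View pics/s19z.png

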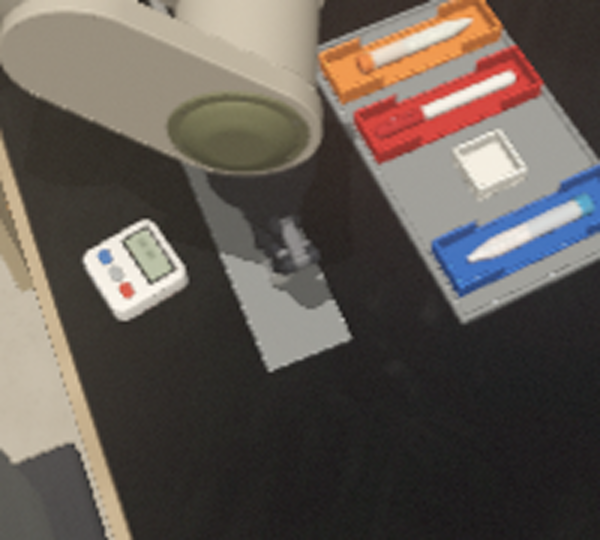

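The vial is held by its cap at (320,262), standing straight, and has come up with the gripper. The side view shows all three cradles filled correctly. Carrying the vial to the well, rising first.

jog_arm --rows '[{"hand": 0, "dx": -0.8, "dy": -1.2, "dz": -0.1, "ax": 0, "ay": 0, "az": 0}, {"hand": 0, "dx": -1.6, "dy": -1.5, "dz": -0.2, "ax": 0, "ay": 0, "az": 0}, {"hand": 0, "dx": -2.2, "dy": -1.4, "dz": -0.2, "ax": 0, "ay": 0, "az": 0}, {"hand": 0, "dx": -2.6, "dy": -0.6, "dz": -0.3, "ax": 0, "ay": 0, "az": 0}, {"hand": 0, "dx": -2.8, "dy": 0, "dz": -0.3, "ax": 0, "ay": 0, "az": 0}]'

```text
time_s: 22.87
position: [0.5255, -0.0423, 0.1065]
tool_rot: [[-0.999, 0.002, 0.054], [-0.054, -0.001, -0.999], [-0.002, -1.0, 0.001]]
ft_force: [0.1, -0.4, -1.1]
grip_width: 0.0165
```

jog_arm --rows '[{"hand": 0, "dx": -2.8, "dy": 0, "dz": -0.3, "ax": 0, "ay": 0, "az": 0}, {"hand": 0, "dx": -2.6, "dy": 0, "dz": -0.3, "ax": 0, "ay": 0, "az": 0}, {"hand": 0, "dx": -2.3, "dy": 0, "dz": -0.2, "ax": 0, "ay": 0, "az": 0}, {"hand": 0, "dx": -1.7, "dy": 0, "dz": -0.2, "ax": 0, "ay": 0, "az": 0}, {"hand": 0, "dx": -0.9, "dy": 0, "dz": 0, "ax": 0, "ay": 0, "az": 0}]'

```text
time_s: 23.28
position: [0.628, -0.0263, 0.1042]
tool_rot: [[-0.998, -0.0, 0.055], [-0.055, 0.0, -0.998], [0.0, -1.0, -0.0]]
ft_force: [-1.3, -0.1, 0.6]
grip_width: 0.0163
```

```bash
python3 - <<'E'
from h import *
st=status.observe(); im=snap('wrist','w20.png')
c=cam('wrist',st); u=np.array([np.cos(np.radians(3.2)),np.sin(np.radians(3.2)),0]); v=np.array([-u[1],u[0],0])
for a,b in ((23,23),(23,-23),(-23,23),(-23,-23)): print(a,b,proj(c,[np.array([.629,-.0265,.025])+u*a/1e3+v*b/1e3]).round(0))
E
python3 plan.py .629 -.0265 .044 -176.8 4
```

```text
23 23 [[292. 182.]]
23 -23 [[352. 182.]]
-23 23 [[294. 237.]]
-23 -23 [[350. 237.]]
pos [ 0.6286 -0.0266  0.1041] yaw -176.84 turn [ 0.01 -0.04 -0.01] t 23.33 w 0.0168 f [-0.8 -0.1  0.3]
1 [-0.   1.5 -0. ] [ 0. -0. -0.]
2 [-0.   1.5 -0. ] [ 0. -0. -0.]
3 [-0.   1.5 -0. ] [ 0. -0. -0.]
4 [-0.   1.5 -0. ] [ 0. -0. -0.]
```

View pics/w20.png

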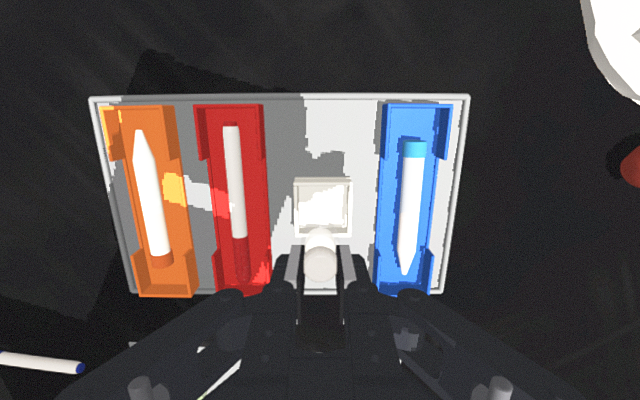

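The well rim is at (294,178) to (352,236), within about 2 mm of the prediction, so the vial is over it. Lowering in two stages.

jog_arm --rows '[{"hand": 0, "dx": -0.1, "dy": 1.8, "dz": 0, "ax": 0, "ay": 0, "az": 0}, {"hand": 0, "dx": 0, "dy": 1.8, "dz": 0, "ax": 0, "ay": 0, "az": 0}, {"hand": 0, "dx": 0, "dy": 1.2, "dz": 0, "ax": 0, "ay": 0, "az": 0}, {"hand": 0, "dx": 0, "dy": 0.7, "dz": 0, "ax": 0, "ay": 0, "az": 0}, {"hand": 0, "dx": 0, "dy": 0.3, "dz": 0, "ax": 0, "ay": 0, "az": 0}]'

```text
time_s: 23.75
position: [0.6267, -0.0268, 0.0459]
tool_rot: [[-0.999, -0.002, 0.054], [-0.054, 0.001, -0.999], [0.002, -1.0, -0.001]]
ft_force: [0.4, 1.2, 0.2]
grip_width: 0.0169
```

```bash
python3 - <<'E'
from h import *
im=snap('wrist','w21.png')
E
python3 plan.py .63 -.0265 .041 -176.8 1
```

```text
pos [ 0.6269 -0.0268  0.0462] yaw -176.88 turn [ 0.03 -0.08  0.11] t 23.8 w 0.0162 f [-0.4 -0.1 -0.6]
1 [-0.3  0.5 -0. ] [ 0.  -0.1  0.1]
```

View pics/w21.png

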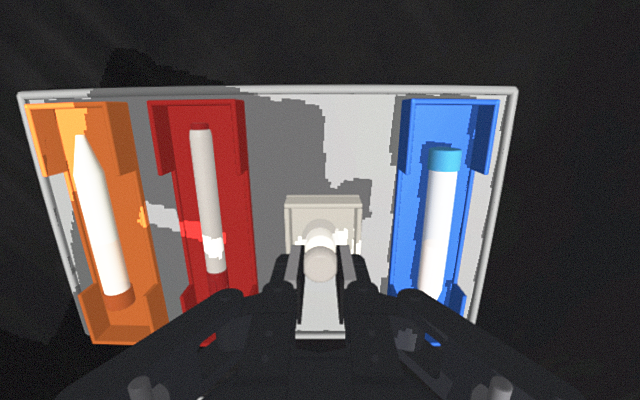

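The vial is inside the well with the far wall in front of it, rows 197–230. I'll lower the last few millimetres while watching the force.

jog_arm --rows '[{"hand": 0, "dx": -0.1, "dy": 0.1, "dz": 0, "ax": 0, "ay": 0, "az": 0}, {"hand": 0, "dx": 0, "dy": 0.1, "dz": 0, "ax": 0, "ay": 0, "az": 0}, {"hand": 0, "dx": 0, "dy": 0.1, "dz": 0, "ax": 0, "ay": 0, "az": 0}, {"hand": 0, "dx": 0, "dy": 0.1, "dz": 0, "ax": 0, "ay": 0, "az": 0}, {"hand": 0, "dx": 0, "dy": 0, "dz": 0, "ax": 0, "ay": 0, "az": 0}]'

```text
time_s: 24.22
position: [0.6286, -0.0268, 0.0435]
tool_rot: [[-0.999, 0.0, 0.055], [-0.055, -0.0, -0.999], [-0.0, -1.0, 0.0]]
ft_force: [1.0, -0.3, 0.6]
grip_width: 0.0165
```

jog_arm --rows '[{"hand": 0, "dx": 0, "dy": 0.1, "dz": 0, "ax": 0, "ay": 0, "az": 0}, {"hand": 0, "dx": 0, "dy": 0, "dz": 0, "ax": 0, "ay": 0, "az": 0}, {"hand": 0, "dx": 0, "dy": 0, "dz": 0, "ax": 0, "ay": 0, "az": 0}, {"hand": 0, "dx": 0, "dy": 0, "dz": 0, "ax": 0, "ay": 0, "az": 0}, {"hand": 0, "dx": 0, "dy": 0, "dz": 0, "ax": 0, "ay": 0, "az": 0}]'

```text
time_s: 24.63
position: [0.6286, -0.0268, 0.0424]
tool_rot: [[-0.999, 0.0, 0.055], [-0.055, -0.0, -0.999], [-0.0, -1.0, 0.0]]
ft_force: [0.9, 0.5, -0.7]
grip_width: 0.0165
```

jog_arm --rows '[{"hand": 0, "dx": 0, "dy": 0.1, "dz": 0, "ax": 0, "ay": 0, "az": 0}, {"hand": 0, "dx": 0, "dy": 0, "dz": 0, "ax": 0, "ay": 0, "az": 0}, {"hand": 0, "dx": 0, "dy": 0.1, "dz": 0, "ax": 0, "ay": 0, "az": 0}, {"hand": 0, "dx": 0, "dy": 0, "dz": 0, "ax": 0, "ay": 0, "az": 0}, {"hand": 0, "dx": 0, "dy": 0, "dz": 0, "ax": 0, "ay": 0, "az": 0}]'

```text
time_s: 25.05
position: [0.6286, -0.0268, 0.0405]
tool_rot: [[-0.999, 0.0, 0.055], [-0.055, -0.0, -0.999], [-0.0, -1.0, 0.0]]
ft_force: [0.3, 0.4, 2.7]
grip_width: 0.0167
```

A contact force of 2.7 N at TCP z = 0.0405 (0.0404 expected) says the vial is on the floor of the well. Releasing.

jog_arm --rows '[{"hand": 0.22, "dx": 0, "dy": 0, "dz": 0, "ax": 0, "ay": 0, "az": 0}, {"hand": 0.27, "dx": 0, "dy": 0, "dz": 0, "ax": 0, "ay": 0, "az": 0}, {"hand": 0.33, "dx": 0, "dy": 0, "dz": 0, "ax": 0, "ay": 0, "az": 0}, {"hand": 0.4, "dx": 0, "dy": 0, "dz": 0, "ax": 0, "ay": 0, "az": 0}, {"hand": 0.4, "dx": 0, "dy": 0, "dz": 0, "ax": 0, "ay": 0, "az": 0}]'

```text
time_s: 25.47
position: [0.6285, -0.0268, 0.0403]
tool_rot: [[-0.999, -0.0, 0.055], [-0.055, 0.0, -0.999], [0.0, -1.0, -0.0]]
ft_force: [-1.3, 0.2, -0.6]
grip_width: 0.0338
```

jog_arm --rows '[{"hand": 0.4, "dx": 0, "dy": -1.0, "dz": 0, "ax": 0, "ay": 0, "az": 0}, {"hand": 0.4, "dx": 0, "dy": -2.0, "dz": 0, "ax": 0, "ay": 0, "az": 0}, {"hand": 0.4, "dx": 0, "dy": -2.5, "dz": 0, "ax": 0, "ay": 0, "az": 0}, {"hand": 0.4, "dx": 0, "dy": -2.5, "dz": 0, "ax": 0, "ay": 0, "az": 0}, {"hand": 0.4, "dx": 0, "dy": -2.0, "dz": 0, "ax": 0, "ay": 0, "az": 0}]'

```text
time_s: 25.88
position: [0.6288, -0.0269, 0.1431]
tool_rot: [[-0.999, 0.002, 0.055], [-0.055, -0.0, -0.999], [-0.002, -1.0, 0.001]]
ft_force: [0.6, 0.2, -0.1]
grip_width: 0.0341
```

jog_arm --rows '[{"hand": 0.4, "dx": 1.0, "dy": -1.0, "dz": 0, "ax": 0, "ay": 0, "az": 0}, {"hand": 0.4, "dx": 2.0, "dy": 0, "dz": 0, "ax": 0, "ay": 0, "az": 0}, {"hand": 0.4, "dx": 2.5, "dy": 0, "dz": 0, "ax": 0, "ay": 0, "az": 0}, {"hand": 0.4, "dx": 2.0, "dy": 0, "dz": 0, "ax": 0, "ay": 0, "az": 0}, {"hand": 0.4, "dx": 1.0, "dy": 0, "dz": 0, "ax": 0, "ay": 0, "az": 0}]'

```text
time_s: 26.3
position: [0.5417, -0.0313, 0.1513]
tool_rot: [[-0.999, -0.0, 0.055], [-0.055, -0.0, -0.999], [0.0, -1.0, 0.0]]
ft_force: [0.8, 0.3, -0.4]
grip_width: 0.0342
```

Run:
```python
from h import *
st=status.observe(); print(st['time_s'],st['position'],st['ft_force'])
im=snap('wrist','w22.png'); s=snap('side','s22.png'); cv2.imwrite('pics/s22z.png',cv2.resize(s[90:350,230:430,::-1],None,fx=2.3,fy=2.3,interpolation=cv2.INTER_CUBIC))
```

```text
26.3 [ 0.54165657 -0.03126081  0.1512807 ] [ 0.81659152  0.33378705 -0.36561782]
```

View pics/w22.png

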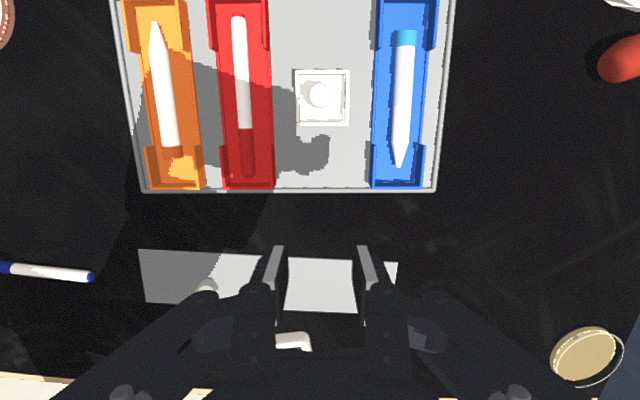

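View pics/s22z.png

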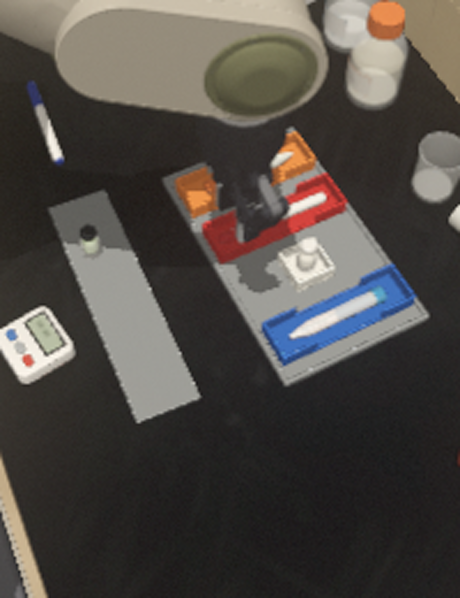

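The wrist view shows all three items in their cradles and the vial standing in the well at (320,95). The side view shows the vial upright, and the black vial and blue marker where they started. I'll let the arm settle, then hand in.

jog_arm --rows '[{"hand": 0.4, "dx": 0, "dy": 0, "dz": 0, "ax": 0, "ay": 0, "az": 0}, {"hand": 0.4, "dx": 0, "dy": 0, "dz": 0, "ax": 0, "ay": 0, "az": 0}, {"hand": 0.4, "dx": 0, "dy": 0, "dz": 0, "ax": 0, "ay": 0, "az": 0}, {"hand": 0.4, "dx": 0, "dy": 0, "dz": 0, "ax": 0, "ay": 0, "az": 0}, {"hand": 0.4, "dx": 0, "dy": 0, "dz": 0, "ax": 0, "ay": 0, "az": 0}]'

```text
time_s: 26.82
position: [0.544, -0.0314, 0.1501]
tool_rot: [[-0.998, -0.0, 0.055], [-0.055, 0.0, -0.998], [0.0, -1.0, -0.0]]
ft_force: [0.0, -0.3, 0.7]
grip_width: 0.0345
```

```bash
python3 -c "
from h import *
print(job.close_job())"
```

```text
the job is handed in; nothing more can be done
None
```

The carrier is packed and handed in at about 27 s of the 96 s allowed. In the order you gave, I laid the blue tube, orange tube and red marker lengthwise in their own cradles, then stood the white vial upright in the white well.

- **Last pictures:** the wrist view shows all three items inside their cradles and the vial inside the well. The side view shows the vial upright, and the black vial and blue marker where they started. In that side view the gripper hid the middle of the orange and red cradles, but the wrist view had them clear.
- **Clear of the work:** the gripper was open and about 15 cm above the worktop at hand-in. The highest force in any reading was about 8 N.
- **What didn't go exactly as planned:** both tubes were gripped a little above their middle height. Closing on them pushed the arm up a few millimetres, but each tube was held securely and set down as intended. I corrected the sideways position by 2–4 mm over the orange and red cradles before letting go.

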